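# Clamp a flat bar in the welding jig

## Robot

A 6-joint arm with a two-finger parallel gripper is mounted at the origin on the work surface. World frame = base frame: x ahead of the robot, y to its left, z up, the work surface at z = 0. Lengths are in m, angles in degrees, forces in N, time in s.
With the tool pointing down it reaches from about 0.275 to 1 m from the base axis. Payload 8.4 kg.
Tool frame: the origin (TCP) lies at the very end of the fingers, on their centre line; the grasp point (between the pads) lies 19 mm behind it; y points along the fingers, z is the direction in which the jaws open and shut, and the axes are right-handed (so a half turn about y gives the same grasp; the last joint's range is limited). The gripper opens to 85 mm and grips with 20 to 120 N. Pads are 22 mm wide; open, the fingers measure 114 mm over their backs; the gripper's body (76 mm by 85 mm) begins 54 mm behind the grasp point. The pads swing forward as they close: fully open they stand 13 mm farther back than shut.
Start: joints at [69.477, 20.225, 93.587, -0, 66.188, -0.138], TCP at [0.218, 0.586, 0.231] pointing down, gripper open.
Joint ranges: [-150.9, 150.9], [-52.94, 120.26], [3.33, 152.33], [-74.26, 254.26], [0, 154.13], [-172.89, 172.89]. Speed limits (degrees/s): [127.2, 127.2, 159.86, 180, 180, 180].

## Interface

Orientations are given as [roll, pitch, yaw] about the fixed x, y, z axes, in that order (R = Rz(yaw) Ry(pitch) Rx(roll)).
In Python, from rig import manip, optics gives the robot as it stands. The module is installed in compiled form; this text tells all that it offers.
- The arm moves only by the tool carry_out, never from a script. Its argument "plan" is a list of rows, each an object with "offset": the shift along the world's x, y, z in mm, a list of three; "yaw": the turn about the world's z in rad. A call has 1 to 12 rows; each row shifts and turns the commanded pose from where the row before left it; what a row does not reach is not made up. A row lasts 1/12 s, in which the tool goes at most 41.7 mm and 7.16 degrees, less where a joint would pass 70% of its speed; a pose out of reach is approached as far as the arm can. A call is refused whole if a number of a shift passes 41.7 or a number of a turn 0.125, either way. A call with a gripper value outside its range is refused whole. "gripper" is the opening, from 0 (shut) to 1 (fully open), set as the call begins (left out, the last holds). The fingers move at their own pace and stop on an object; "newtons" is the grip in N (left out, the last holds). Time passes only in rows, so rows that do not move let the fingers close. It gives the time, the measured TCP pose, the force and the opening at its end, in the units of the state.
- manip.state(): the state, without advancing time (a new reading comes with each control period).
- optics.snapshot(name): name is "scene" or "top" or "wrist"; returns (picture, depth): 420x560x3 uint8, red, green, blue; 420x560 float32, m along the optical axis (not along the pixel's ray), 0 where there is no reading.
- optics.camera_info(name): a dict with "vfov" (degrees; the focal length in pixels is half the picture's height over the tangent of half this angle, whatever the lens; pixels are square), "cx", "cy" (the principal point, pixels), "world_to_cam" (4x4, takes a point from world to camera coordinates). Camera axes: x right, y down, z forward; pixel columns grow to the right and rows downward; lengths in m; the calibration is good to about 2 mm. The wrist camera is an equidistant fisheye: a pixel r from the principal point sees the ray r / f radians off the axis. A picture is of the moment at which its call begins: read the wrist's pose just before it. camera_info takes no time and is no camera call; for the wrist camera it gives the pose at the moment of the call.
- manip.finish_job(): hands the job in, once; it reports no verdict.
The state is a dict: "time": time; "joint_positions": joint angles; "dq": joint speeds; "joint_efforts": joint torques, N m; "position": TCP position; "orientation": TCP orientation; "contact_force": force on the tool from outside, world axes, zero at the start; "moment": the same for the moment, N m; "width": finger opening in m.
Only numpy, scipy, OpenCV 4.12 (cv2) and the standard library are available. Lean on these libraries where they do the work, as an engineer would, in place of code of your own. Each camera call takes 0.05 s, during which the arm holds its last target.

## Task

Get the loose steel flat bar ready for welding: lay it on the bed of the jig, slide it between the side guides and under the clamp pad until it is fully home against the end stop, then wind the T-handle of the clamp screw clockwise (seen from above), taking its ends in turn as often as needed, until the pad firmly grips the bar. Let go of everything and leave the hammer, the tube and the small offcut where they are.

Things in the scene. Friction and masses are not known exactly. Their poses are not given: they have to be found in the camera images.
- bar_center (a point): Centre of the loose steel flat bar, 180 x 50 x 8 mm (about 0.56 kg), lying flat on the bench; the point is half-way up its thickness (4 mm above its underside). x runs along its length, y across its width, z up. Both ends are alike.
- jig: The fixed welding jig; origin on the bench directly below the screw axis; x is the direction in which the bar is slid home, z up. Grey bed 340 mm long (x -240 to +100 mm), 110 mm wide, its top 20 mm above the bench, clear and open at its -x end.
- stop (a point): Middle of the end stop's face, at jig x +35 mm, 28 mm above the bench; stop 16 mm high above the bed. In front of it stand two side guides 54 mm apart, jig x -35 to +35 mm, 14 mm high above the bed, with a mouth that flares to about 88 mm between them at x -70 mm.
- boss_top (a point): Top of the round nut boss (44 mm diameter) on the screw axis, 118 mm above the bench. A blue column (jig x +52 to +92 mm, 44 mm wide) carries a 36 mm wide arm over the end stop to the boss; column 120 mm, arm 115 mm high above the bench, undersides of arm and boss 85 and 80 mm.
- bar_home (a point): Where the centre of the flat bar lies when it is fully home (jig x -55 mm, y 0, 24 mm above the bench); axes as the jig's.
- pad: Round steel clamp pad, 36 mm diameter, at the foot of the screw; origin at the centre of its underside, z up. With the screw fully open the underside is 39 mm above the bench (11 mm above a bar lying on the bed). It does not turn, it goes down 12 mm for each full turn of the screw.
- screw (a joint): Turn of the clamp screw in rad: 0 fully open, growing as the T-handle turns clockwise seen from above (limit 9.8). Starts between 0 and 1.2; the pad meets a bar on the bed at about 5.9, and 0.2 to 0.4 rad more grips firmly. Stays where it is left. Turning takes about 6 N at the handle's end, somewhat more while tightening.
- handle_end_a (a point): One end of the T-handle's crossbar: a level round steel bar 14 mm thick, 130 mm long (18 mm balls at the tips), through a hub of 28 mm diameter on the screw axis. The point is on the bar's axis, 65 mm from the screw axis; 180 mm above the bench with the screw open, it sinks with the pad (12 mm a turn). Nothing is below the bar but the screw rod (14 mm), arm and boss.
- handle_end_b (a point): The other end of the same crossbar, 65 mm from the screw axis on the opposite side.
- hammer: Bystander: a hand hammer lying on the bench. Leave alone.
- tube: Bystander: a piece of steel tube, 48 mm diameter, 90 mm tall, standing upright; origin at the centre of its underside. Leave alone.
- offcut: Bystander: a steel offcut plate, 90 x 70 x 15 mm; origin at the centre of its underside. Leave alone.
Things that resemble listed ones, but are neither listed nor needed, are in the scene too. What is shaped like the part that bears bar_center but brown is not meant.

How it is judged:
By the outcome, as a careful person would: the job done as asked, in the order asked, and still so for the second after the job is handed in, with the robot touching nothing.
It also fails if it takes over 72 s, if anything falls off the work surface, if the arm or the gripper's body presses on something with over 40 N, if the wrist force passes 120 N, or if a joint passes its speed limit or range.

## Working session

There is one attempt and no reset: what is moved stays moved. The work goes in short steps, Python scripts to look and compute and a tool call to move; the robot and the scene stay as the last step left them, time stands still between calls to the robot, and variables do not carry over. Pictures are saved under pics/ and viewed, and the job is handed in when it is done.

Besides the shell and the picture viewer there is one more tool, called after ">>>" in YAML: its name, and indented under it one key for each argument. carry_out: Moves the arm, as the interface text tells. Its arguments: {"type":"object","properties":{"plan":{"type":"array","items":{"type":"object","properties":{"offset":{"type":"array","items":{"type":"number"}},"yaw":{"type":"number"}}}},"gripper":{"type":"number"},"newtons":{"type":"number"}},"required":["plan"]}

```bash
mkdir -p pics; cat > h.py <<'E'
import numpy as np, cv2
from rig import manip, optics
def snap(name,fn):
    ci=optics.camera_info(name); im,d=optics.snapshot(name)
    cv2.imwrite('pics/'+fn+'.png',im[:,:,::-1]); np.savez('pics/'+fn+'.npz',im=im,d=d,W=ci['world_to_cam'],p=[ci['vfov'],ci['cx'],ci['cy']]); return im,d,ci
def load(fn):
    z=np.load('pics/'+fn+'.npz'); return z
def cloud(fn):
    z=load(fn); d=z['d']; vf,cx,cy=z['p']; f=d.shape[0]/2/np.tan(np.radians(vf/2))
    v,u=np.indices(d.shape); P=np.stack([(u-cx)/f*d,(v-cy)/f*d,d],-1)
    W=z['W']; R=W[:3,:3];t=W[:3,3]
    Q=(P-t)@R; Q[d<=0]=np.nan; return Q
def crop(fn,x0,y0,x1,y1,s,out):
    im=cv2.imread('pics/'+fn+'.png')[y0:y1,x0:x1]; cv2.imwrite('pics/'+out+'.png',cv2.resize(im,None,fx=s,fy=s,interpolation=cv2.INTER_CUBIC))
def proj(fn,p):
    z=load(fn); vf,cx,cy=z['p']; f=z['d'].shape[0]/2/np.tan(np.radians(vf/2)); W=z['W']
    c=W[:3,:3]@np.array(p)+W[:3,3]; return c[0]/c[2]*f+cx, c[1]/c[2]*f+cy
E
python3 - <<'E'
from h import *
for n in ('scene','top'):
    _,_,ci=snap(n,n+'0'); print(n,ci)
print(manip.state())
E
```

```text
scene {'vfov': 45.99704157196893, 'cx': 274.3057606494324, 'cy': 198.9421667897742, 'world_to_cam': array([[ 0.50649089,  0.86217081,  0.01133458, -0.21718359],
       [ 0.73781778, -0.42656103, -0.52313536, -0.35669867],
       [-0.44619715,  0.27332615, -0.85217423,  1.56768982],
       [ 0.        ,  0.        ,  0.        ,  1.        ]])}
top {'vfov': 49.4741155118937, 'cx': 279.54559769573615, 'cy': 200.28708386579027, 'world_to_cam': array([[ 0.01095283, -0.9997148 , -0.0212214 , -0.05885132],
       [-0.98054463, -0.00657827, -0.19618603,  0.55480299],
       [ 0.19599047,  0.02295732, -0.98033703,  1.20377673],
       [ 0.        ,  0.        ,  0.        ,  1.        ]])}
{'time': 0.1, 'joint_positions': array([ 6.94786808e+01,  2.02591454e+01,  9.36242692e+01,  2.85234522e-03,
        6.61870376e+01, -1.40016336e-01]), 'dq': array([ 0.03918344, -0.05727053, -0.15743776,  0.09002372,  0.01442427,
        0.06330005]), 'joint_efforts': array([-9.67639317e-04, -6.06356406e+01, -3.42819321e+01,  6.06723597e-05,
        3.94670205e-03,  8.59360583e-09]), 'position': array([0.21753117, 0.58547768, 0.23063399]), 'orientation': array([-9.00704456e+01,  2.78026164e-03, -2.03824578e+01]), 'contact_force': array([-0.23082109, -0.27466398, -0.42039497]), 'moment': array([-0.00967599, -0.01414798,  0.0574071 ]), 'width': 0.08513749450550416}
```

View pics/scene0.png

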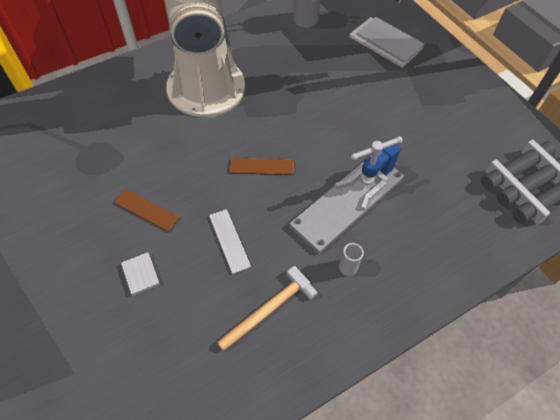

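View pics/top0.png

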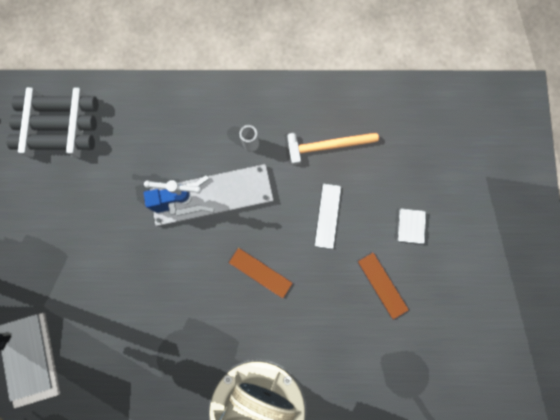

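```bash
python3 - <<'E'
from h import *
for n in ('scene0','top0'):
    print(n,proj(n,(0.218,0.586,0.231)),proj(n,(0,0,0)))
Q=cloud('top0')
for u,v in [(328,216),(412,226),(248,132),(215,195),(172,186),(262,275),(266,170),(270,200),(160,222)]:
    print('top',u,v,Q[v,u].round(4))
Q=cloud('scene0')
for u,v in [(230,240),(140,273),(352,255),(330,210),(377,145),(400,178),(320,242),(297,220),(262,167)]:
    print('sc',u,v,Q[v,u].round(4))
crop('top0',130,140,350,260,3.6,'t1')
crop('scene0',280,120,420,260,5,'s1')
E
```

```text
scene0 (np.float64(412.7141451394218), np.float64(3.393608184959959)) (np.float64(205.76239801724472), np.float64(86.36770122552912))
top0 (np.float64(-5.883683459058602), np.float64(329.0085614683207)) (np.float64(257.2622332755134), np.float64(410.3567466856716))
top 328 216 [ 0.5198 -0.1908  0.0092]
top 412 226 [ 0.4922 -0.4245  0.0157]
top 248 132 [0.7571 0.0392 0.0433]
top 215 195 [0.5769 0.1317 0.017 ]
top 172 186 [0.5612 0.209  0.1959]
top 262 275 [ 0.3527 -0.0067  0.0115]
top 266 170 [ 0.6506 -0.0132  0.0206]
top 270 200 [ 0.5631 -0.026   0.0185]
top 160 222 [0.497  0.2835 0.0222]
sc 230 240 [ 0.525  -0.1888  0.0107]
sc 140 273 [ 0.4949 -0.4234  0.012 ]
sc 352 255 [0.7229 0.0519 0.0279]
sc 330 210 [0.5818 0.0819 0.0157]
sc 377 145 [0.5632 0.2095 0.1935]
sc 400 178 [0.5966 0.3033 0.0228]
sc 320 242 [0.6513 0.0037 0.0245]
sc 297 220 [ 0.5678 -0.0134  0.0249]
sc 262 167 [ 0.3642 -0.0025  0.0064]
```

View pics/t1.png

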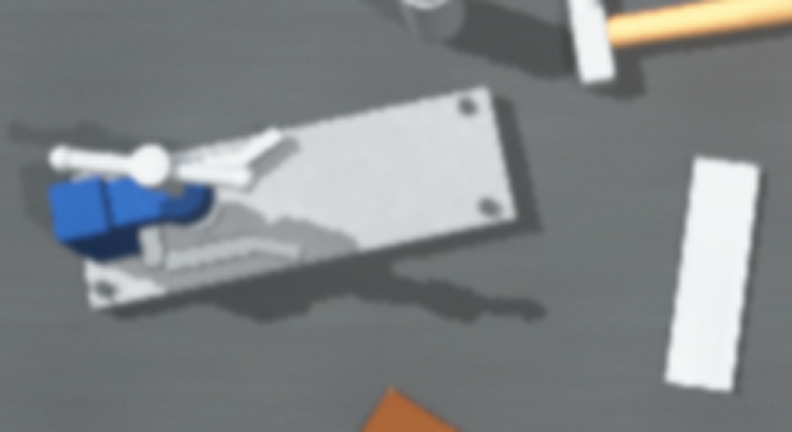

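View pics/s1.png

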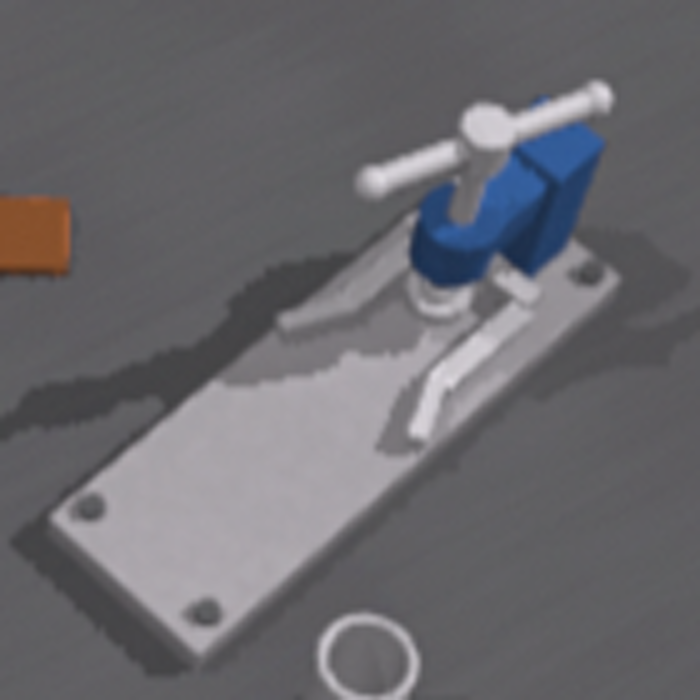

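```bash
cat >> h.py <<'E'
def ray(fn,u,v,z):
    Z=load(fn); vf,cx,cy=Z['p']; f=Z['d'].shape[0]/2/np.tan(np.radians(vf/2)); W=Z['W'];R=W[:3,:3];C=-R.T@W[:3,3]
    d=R.T@np.array([(u-cx)/f,(v-cy)/f,1]); return (C+d*(z-C[2])/d[2]).round(4)
E
python3 - <<'E'
from h import *
for u,v in [(265.6,165),(273.3,200.3),(155.6,225.6)]: print('bed top',ray('top0',u,v,.02))
for u,v in [(290,223.6),(319.4,251),(404,176)]: print('bed sc',ray('scene0',u,v,.02))
# bar corners in crop t1 
for u,v in [(695,158),(759,165),(733,391),(667,382)]: print('bar top',ray('top0',130+u/3.6,140+v/3.6,.008))
print('hub',ray('top0',130+150/3.6,140+163/3.6,.19),ray('scene0',280+487/5,120+125/5,.19))
for u,v in [(60,157),(245,178)]:print('end top',ray('top0',130+u/3.6,140+v/3.6,.18))
for u,v in [(373,180),(598,97)]:print('end sc',ray('scene0',280+u/5,120+v/5,.18))
crop('scene0',190,190,270,290,6,'s2')
E
```

```text
bed top [ 0.6657 -0.0118  0.02  ]
bed top [ 0.562  -0.0354  0.02  ]
bed top [0.487 0.296 0.02 ]
bed sc [ 0.5655 -0.0332  0.02  ]
bed sc [ 0.67   -0.0099  0.02  ]
bed sc [0.5957 0.3188 0.02  ]
bar top [ 0.6135 -0.1776  0.008 ]
bar top [ 0.6081 -0.2286  0.008 ]
bar top [ 0.4277 -0.2056  0.008 ]
bar top [ 0.4343 -0.1545  0.008 ]
hub [0.5644 0.2115 0.19  ] [0.5618 0.2126 0.19  ]
end top [0.5707 0.2776 0.18  ]
end top [0.5565 0.1472 0.18  ]
end sc [0.5559 0.1502 0.18  ]
end sc [0.57   0.2777 0.18  ]
```

View pics/s2.png

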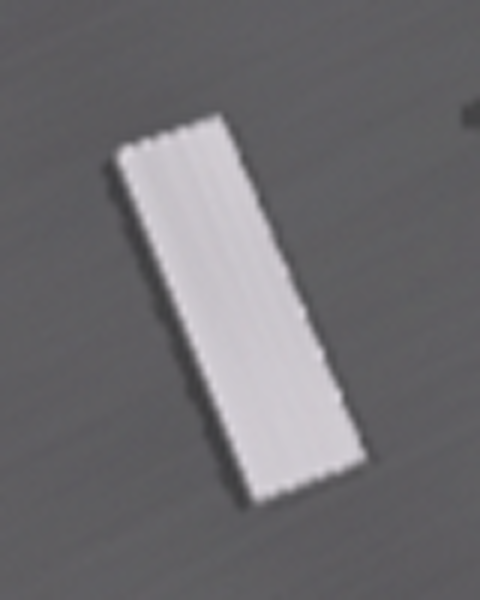

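```bash
python3 - <<'E'
from h import *
P=[ray('scene0',190+u/6,190+v/6,.008) for u,v in [(118,152),(222,116),(365,458),(252,502)]]
P=np.array(P);print(P,P.mean(0)); d=(P[2]+P[3]-P[0]-P[1])/2;print(np.linalg.norm(d),np.degrees(np.arctan2(d[1],d[0])))
E
```

```text
[[ 0.4319 -0.2009  0.008 ]
 [ 0.4386 -0.1526  0.008 ]
 [ 0.615  -0.1776  0.008 ]
 [ 0.6088 -0.2275  0.008 ]] [ 0.523575 -0.18965   0.008   ]
0.17852412301983173 -8.309385112852496
```

>>> carry_out:
  plan:
    - {"offset": [17, -37, 0], "yaw": 0.019}
    - {"offset": [17, -37, 0], "yaw": 0.019}
    - {"offset": [17, -37, 0], "yaw": 0.019}
    - {"offset": [17, -37, 0], "yaw": 0.019}
    - {"offset": [17, -37, 0], "yaw": 0.019}
    - {"offset": [17, -37, 0], "yaw": 0.019}
    - {"offset": [17, -37, 0], "yaw": 0.019}
    - {"offset": [17, -37, 0], "yaw": 0.019}
    - {"offset": [17, -37, 0], "yaw": 0.019}
    - {"offset": [17, -37, 0], "yaw": 0.019}
    - {"offset": [17, -37, 0], "yaw": 0.019}
    - {"offset": [17, -37, 0], "yaw": 0.019}
  gripper: 1

```text
time: 1.1
position: [0.4219, 0.1399, 0.2313]
orientation: [-90.0, -0.0, -7.3]
contact_force: [0.5, 0.5, 0.6]
width: 0.0855
```

>>> carry_out:
  plan:
    - {"offset": [16.2, -33.9, -10], "yaw": -0.001}
    - {"offset": [16.2, -33.9, -10], "yaw": -0.001}
    - {"offset": [16.2, -33.9, -10], "yaw": -0.001}
    - {"offset": [16.2, -33.9, -10], "yaw": -0.001}
    - {"offset": [16.2, -33.9, -10], "yaw": -0.001}
    - {"offset": [16.2, -33.9, -10], "yaw": -0.001}
    - {"offset": [16.2, -33.9, -10], "yaw": -0.001}
    - {"offset": [16.2, -33.9, -10], "yaw": -0.001}
    - {"offset": [16.2, -33.9, -10], "yaw": -0.001}
    - {"offset": [16.2, -33.9, -10], "yaw": 0}
    - {"offset": [0, 0, -35], "yaw": 0}
    - {"offset": [0, 0, -20], "yaw": 0}

```text
time: 2.1
position: [0.5837, -0.1992, 0.0739]
orientation: [-90.0, 0.0, -8.0]
contact_force: [-1.3, 0.7, -1.2]
width: 0.0849
```

```bash
python3 - <<'E'
from h import *
im,d,ci=snap('wrist','w1'); print(ci, manip.state()['position'])
snap('top','top1'); snap('scene','scene1')
E
```

```text
{'vfov': 65.70646984690485, 'cx': 275.4183628004033, 'cy': 209.15775522427012, 'world_to_cam': array([[ 1.38348522e-01,  9.90383393e-01,  6.49027557e-04,
         1.15882062e-01],
       [ 9.36830634e-01, -1.31080155e-01,  3.24293626e-01,
        -5.62319360e-01],
       [ 3.21260096e-01, -4.42575149e-02, -9.45956248e-01,
         3.67295699e-02],
       [ 0.00000000e+00,  0.00000000e+00,  0.00000000e+00,
         1.00000000e+00]])} [ 0.58065356 -0.19730562  0.07021722]
```

View pics/w1.png

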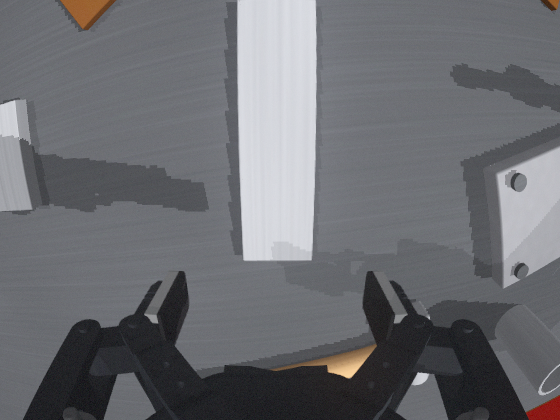

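View pics/scene1.png

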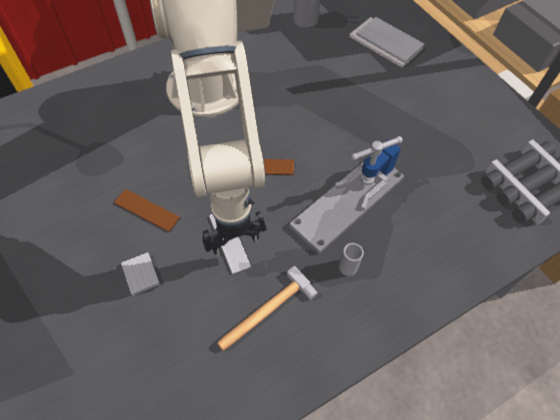

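```bash
cat >> h.py <<'E'
def wray(fn,u,v,z):
    Z=load(fn); vf,cx,cy=Z['p']; f=Z['d'].shape[0]/2/np.tan(np.radians(vf/2)); W=Z['W'];R=W[:3,:3];C=-R.T@W[:3,3]
    a=np.array([u-cx,v-cy]); r=np.hypot(*a); th=r/f; a=a/r
    d=R.T@np.array([a[0]*np.sin(th),a[1]*np.sin(th),np.cos(th)]); return (C+d*(z-C[2])/d[2]).round(4)
E
python3 - <<'E'
from h import *
for u,v in [(243,261),(312,260),(239,60),(316,60)]: print(wray('w1',u,v,.008))
print('bed end corners',wray('w1',503,286,.02), wray('w1',492,170,.02))
for i in range(3): s=manip.state();print(s['time'],s['position'],s['orientation'])
E
```

```text
[ 0.6062 -0.2255  0.008 ]
[ 0.6124 -0.1757  0.008 ]
[ 0.4687 -0.2056  0.008 ]
[ 0.4753 -0.1576  0.008 ]
bed end corners [ 0.6642 -0.0081  0.02  ] [ 0.5579 -0.0364  0.02  ]
2.25 [ 0.58211577 -0.19675155  0.07456664] [-89.94967192   0.24458983  -7.85836482]
2.25 [ 0.58211577 -0.19675155  0.07456664] [-89.94967192   0.24458983  -7.85836482]
2.25 [ 0.58211577 -0.19675155  0.07456664] [-89.94967192   0.24458983  -7.85836482]
```

>>> carry_out:
  plan:
    - {"offset": [0, -1, -30], "yaw": 0}
    - {"offset": [0, 0, -25], "yaw": 0}
    - {"offset": [0, 0, -15], "yaw": 0}
    - {"offset": [0, 0, -5], "yaw": 0}
    - {"offset": [0, 0, 0], "yaw": 0}

```text
time: 2.67
position: [0.5838, -0.1977, 0.0016]
orientation: [-90.0, 0.0, -7.8]
contact_force: [0.1, -0.4, 0.1]
width: 0.0852
```

>>> carry_out:
  plan:
    - {"offset": [0, 0, 0], "yaw": 0}
    - {"offset": [0, 0, 0], "yaw": 0}
    - {"offset": [0, 0, 0], "yaw": 0}
    - {"offset": [0, 0, 0], "yaw": 0}
    - {"offset": [0, 0, 0], "yaw": 0}
    - {"offset": [0, 0, 0], "yaw": 0}
  gripper: 0.5
  newtons: 100

```text
time: 3.17
position: [0.5848, -0.1984, 0.0039]
orientation: [-90.0, -0.1, -7.8]
contact_force: [-4.9, 2.4, 16.5]
width: 0.0447
```

```bash
python3 - <<'E'
from h import *
snap('wrist','w2'); s=manip.state(); print(s['position'],s['contact_force'],s['width'],s['moment'])
E
```

```text
[ 0.58483485 -0.19837622  0.00389066] [-3.91038035  2.36614904 17.20157362] 0.044326747384786404 [0.40111785 0.59824887 0.00954319]
```

View pics/w2.png

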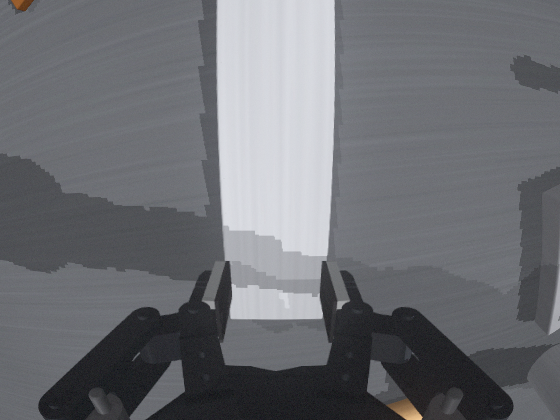

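>>> carry_out:
  plan:
    - {"offset": [0, 0, 10], "yaw": 0}
    - {"offset": [0, 0, 0], "yaw": 0}
    - {"offset": [0, 0, 0], "yaw": 0}
    - {"offset": [0, 0, -7], "yaw": 0}
    - {"offset": [0, 0, -7], "yaw": 0}
    - {"offset": [0, 0, 0], "yaw": 0}
  gripper: 1

```text
time: 3.72
position: [0.5824, -0.1977, -0.0047]
orientation: [-90.0, 0.2, -7.8]
contact_force: [-0.2, -0.0, -0.5]
width: 0.0853
```

>>> carry_out:
  plan:
    - {"offset": [0, 0, 0], "yaw": 0}
    - {"offset": [0, 0, 0], "yaw": 0}
    - {"offset": [0, 0, 0], "yaw": 0}
    - {"offset": [0, 0, 0], "yaw": 0}
    - {"offset": [0, 0, 0], "yaw": 0}
    - {"offset": [0, 0, 0], "yaw": 0}
  gripper: 0.5

```text
time: 4.22
position: [0.5839, -0.1982, -0.002]
orientation: [-90.0, -0.0, -7.8]
contact_force: [-2.7, 0.8, 6.5]
width: 0.0466
```

```bash
python3 - <<'E'
from h import *
snap('wrist','w3'); s=manip.state(); print(s['position'],s['contact_force'],s['width'],s['moment'])
crop('w3',180,240,380,360,4,'w3c')
E
```

```text
[ 0.58388826 -0.1981892  -0.00202904] [-2.35473977  1.12497611  5.24958401] 0.04720392259859889 [ 0.18137083  0.31153864 -0.02885624]
```

View pics/w3c.png

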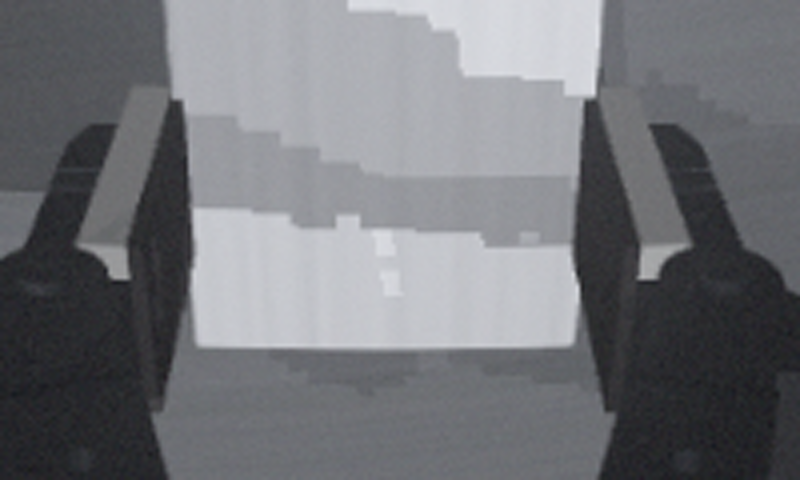

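>>> carry_out:
  plan:
    - {"offset": [0, 0, 5], "yaw": 0}
    - {"offset": [0, 0, 10], "yaw": 0}
    - {"offset": [0, 0, 15], "yaw": 0}
    - {"offset": [0, 0, 0], "yaw": 0}

```text
time: 4.6
position: [0.5853, -0.1987, 0.0299]
orientation: [-90.0, -0.2, -7.8]
contact_force: [1.8, -1.1, -5.2]
width: 0.0467
```

```bash
python3 - <<'E'
from h import *
snap('wrist','w4'); s=manip.state(); print(s['position'],s['contact_force'],s['width'],s['moment'])
E
```

```text
[ 0.58496541 -0.19857235  0.02889431] [ 0.71350832 -0.0995488  -3.53490229] 0.0469234619467022 [-0.08158923 -0.27223748 -0.04080439]
```

View pics/w4.png

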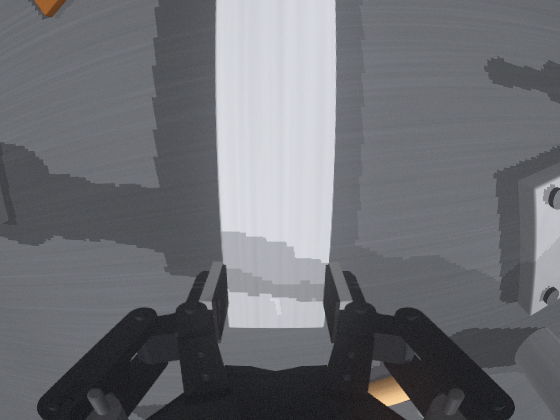

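>>> carry_out:
  plan:
    - {"offset": [2.6, 19.8, 20], "yaw": -0.1211}
    - {"offset": [2.6, 19.8, 15], "yaw": -0.1211}
    - {"offset": [2.6, 19.8, 10], "yaw": -0.1211}
    - {"offset": [2.6, 19.8, 0], "yaw": -0.1211}
    - {"offset": [2.6, 19.8, 0], "yaw": -0.1211}
    - {"offset": [2.6, 19.8, 0], "yaw": -0.1211}
    - {"offset": [2.6, 19.8, 0], "yaw": -0.1211}
    - {"offset": [2.6, 19.8, 0], "yaw": -0.1211}
    - {"offset": [2.6, 19.8, 0], "yaw": -0.1211}
    - {"offset": [2.6, 19.8, 0], "yaw": -0.1211}
    - {"offset": [0, 0, -20], "yaw": 0}
    - {"offset": [0, 0, 0], "yaw": 0}

```text
time: 5.65
position: [0.6076, 0.0009, 0.0494]
orientation: [-90.2, 0.0, -77.1]
contact_force: [-2.2, -0.5, -4.5]
width: 0.0469
```

```bash
python3 - <<'E'
from h import *
snap('wrist','w5'); s=manip.state(); print(s['position'],s['orientation'],s['contact_force'],s['width'],s['moment'],s['joint_positions'])
snap('top','top5');crop('top5',130,120,350,260,3.6,'t5')
snap('scene','scene5');crop('scene5',240,100,440,280,4,'s5')
E
```

```text
[6.07537292e-01 2.10669013e-04 5.02656507e-02] [-9.02707133e+01  4.23707634e-02 -7.70937308e+01] [ 0.04336505 -0.44289064 -4.37037365] 0.04658683577853398 [-0.34371626  0.03014796  0.00968861] [-1.10486436e-01  3.13225369e+01  1.02839515e+02 -2.73247668e-02
  4.61112522e+01 -1.29978656e+01]
```

View pics/w5.png

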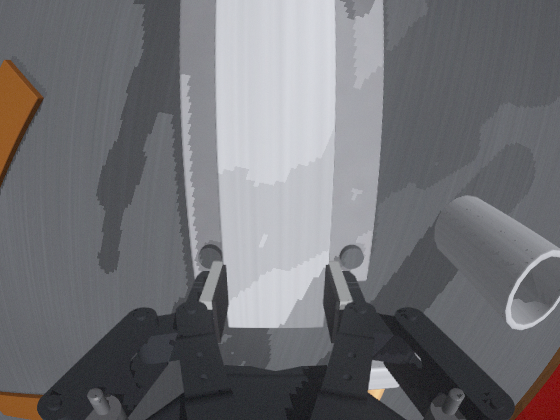

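View pics/s5.png

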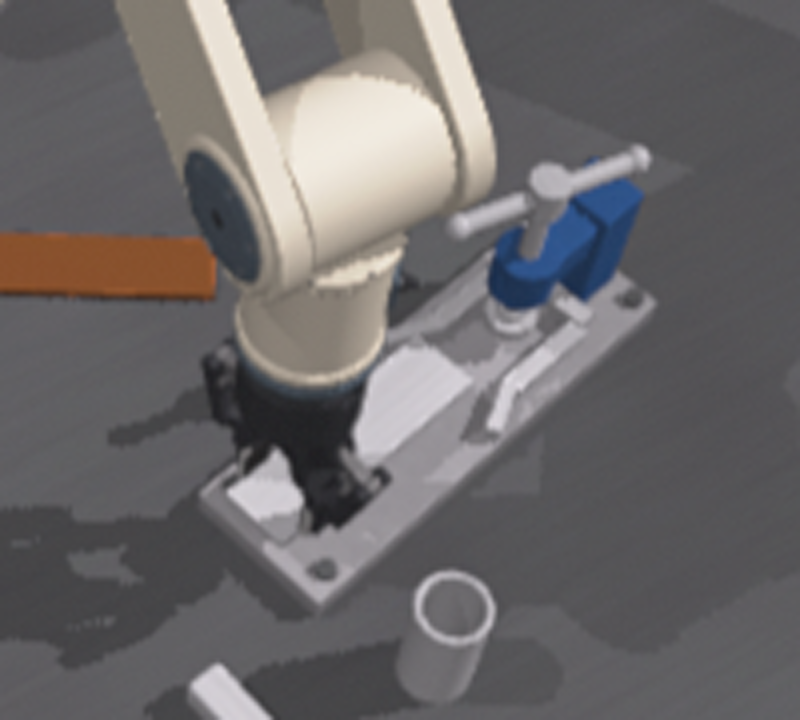

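```bash
crop() { :; }; python3 - <<'E'
from h import *
crop('w5',130,0,430,220,2.6,'w5c')
im=load('w5')['im'].astype(int)
for v in (60,120,160,200): 
    g=im[v].sum(1)/3; dg=np.diff(g); ii=[i for i in range(130,430) if abs(dg[i])>12]; print(v,[(i,int(dg[i])) for i in ii])
E
```

```text
60 [(139, -14), (178, 14), (179, 34), (214, 27), (215, 32), (334, -24), (335, -25), (355, 12), (382, -14), (383, -60)]
120 [(154, 23), (171, -21), (180, 47), (181, 24), (182, 15), (188, -23), (215, 38), (216, 29), (334, -25), (335, -12), (381, -64)]
160 [(145, 20), (173, -25), (182, 47), (183, 29), (184, 15), (189, -32), (215, -13), (216, 44), (217, 26), (333, -28), (378, -21), (379, -40)]
200 [(131, 22), (176, -25), (185, 50), (186, 28), (187, 13), (193, -31), (218, 16), (219, 29), (331, -23), (375, -20), (376, -45)]
```

View pics/w5c.png

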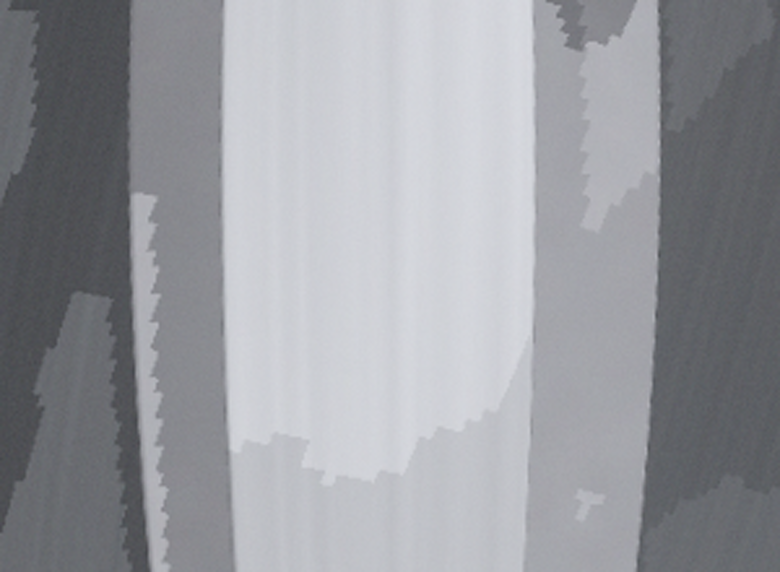

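```bash
cat >> h.py <<'E'
th=np.radians(102.75); UX=np.array([np.cos(th),np.sin(th)]); UY=np.array([-np.sin(th),np.cos(th)]); O=np.array([.5625,.2117])
def jig(p): d=np.array(p[:2])-O; return (1000*np.array([d@UX,d@UY])).round(1)
E
python3 - <<'E'
from h import *
for v,a,b,c,d in [(60,179.5,215.5,335.5,383.8),(120,181,216.5,335.2,382),(160,183.5,217.2,334,379.7),(200,186.3,219.5,332,376.7)]:
    print(v,[jig(wray('w5',u,v,z)).tolist() for u,z in ((a,.02),(b,.061),(c,.061),(d,.02))])
print(jig((.6076,.0005)))
E
```

```text
60 [[-106.2, 55.5], [-113.0, 28.0], [-112.9, -19.7], [-105.2, -53.5]]
120 [[-139.1, 55.3], [-137.7, 28.0], [-137.5, -20.0], [-138.4, -53.5]]
160 [[-161.3, 55.1], [-154.4, 28.2], [-154.2, -20.2], [-160.7, -53.7]]
200 [[-184.5, 55.1], [-171.8, 28.0], [-171.5, -20.2], [-183.9, -53.9]]
[-215.9    2.6]
```

>>> carry_out:
  plan:
    - {"offset": [3, 1, -15], "yaw": 0}
    - {"offset": [0, 0, -12], "yaw": 0}
    - {"offset": [0, 0, -4], "yaw": 0}
    - {"offset": [0, 0, -2], "yaw": 0}
    - {"offset": [0, 0, 0], "yaw": 0}

```text
time: 6.22
position: [0.6122, 0.0004, 0.019]
orientation: [-90.1, 0.0, -77.2]
contact_force: [-0.7, 0.2, -3.5]
width: 0.0464
```

>>> carry_out:
  plan:
    - {"offset": [0, 0, -2], "yaw": 0}
    - {"offset": [-2, 8.8, 0], "yaw": 0}
    - {"offset": [-2, 8.8, 0], "yaw": 0}
    - {"offset": [-2, 8.8, 0], "yaw": 0}
    - {"offset": [0, 0, 0], "yaw": 0}

```text
time: 6.63
position: [0.6069, 0.0292, 0.018]
orientation: [-89.9, 0.0, -77.2]
contact_force: [0.1, 5.2, 3.5]
width: 0.0468
```

```bash
python3 - <<'E'
from h import *
snap('wrist','w6'); s=manip.state(); print(s['position'],s['orientation'],s['contact_force'],s['width'],s['moment'])
crop('w6',130,0,430,220,2.6,'w6c')
E
```

```text
[0.60693909 0.02908665 0.01800512] [-8.99357712e+01  6.13000823e-02 -7.71870318e+01] [-1.70253063  6.0797548   5.57151467] 0.04657497519246481 [1.04150732 0.26516206 0.03432348]
```

View pics/w6c.png

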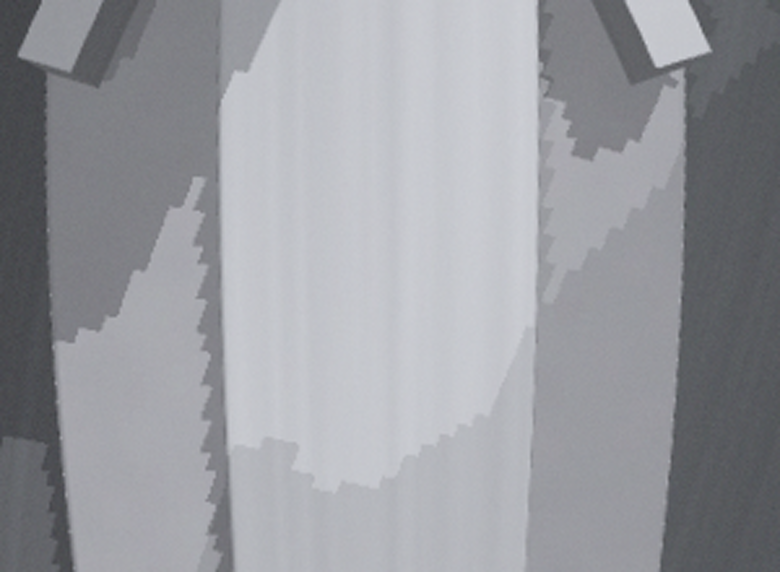

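>>> carry_out:
  plan:
    - {"offset": [-3.8, 8.4, 0], "yaw": 0}
    - {"offset": [-2, 8.8, 0], "yaw": 0}
    - {"offset": [-2, 8.8, 0], "yaw": 0}
    - {"offset": [-2, 8.8, 0], "yaw": 0}
    - {"offset": [0, 0, 0], "yaw": 0}

```text
time: 7.1
position: [0.5972, 0.0634, 0.018]
orientation: [-89.9, -0.0, -77.2]
contact_force: [0.2, 2.4, 6.5]
width: 0.0472
```

```bash
python3 - <<'E'
from h import *
snap('wrist','w7'); s=manip.state(); print(s['position'],s['orientation'],s['contact_force'],s['width'],s['moment'])
crop('w7',130,0,430,220,2.6,'w7c')
E
```

```text
[0.59720854 0.06340764 0.01796322] [-8.99226684e+01  2.23982891e-02 -7.71953264e+01] [0.21042906 3.53456908 6.10604028] 0.04692735786922249 [0.62993288 0.17103471 0.03644095]
```

View pics/w7c.png

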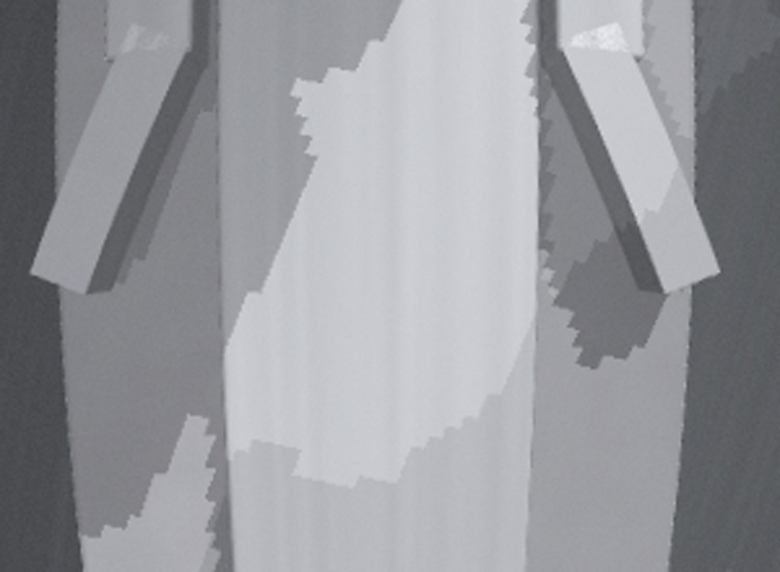

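>>> carry_out:
  plan:
    - {"offset": [0, 0, 0], "yaw": 0}
    - {"offset": [0, 0, 0], "yaw": 0}
    - {"offset": [0, 0, 10], "yaw": 0}
    - {"offset": [0, 0, 25], "yaw": 0}
    - {"offset": [5.5, -24.4, 0], "yaw": 0}
    - {"offset": [5.5, -24.4, 0], "yaw": 0}
  gripper: 1

```text
time: 7.65
position: [0.609, 0.0136, 0.0543]
orientation: [-89.9, -0.0, -77.1]
contact_force: [0.4, -0.2, 0.7]
width: 0.0856
```

>>> carry_out:
  plan:
    - {"offset": [0, 0, 0], "yaw": 0}
    - {"offset": [0, 0, 0], "yaw": 0}
    - {"offset": [0, 0, 0], "yaw": 0}
    - {"offset": [0, 0, 0], "yaw": 0}
    - {"offset": [0, 0, 0], "yaw": 0}
    - {"offset": [0, 0, 0], "yaw": 0}
    - {"offset": [0, 0, 0], "yaw": 0}
  gripper: 0

```text
time: 8.23
position: [0.6078, 0.0138, 0.0522]
orientation: [-90.0, 0.0, -77.2]
contact_force: [0.1, -0.1, 0.2]
width: 0.0006
```

```bash
python3 - <<'E'
from h import *
snap('wrist','w8'); s=manip.state(); print(s['position'],s['orientation'],s['contact_force'],s['width'],jig(s['position']))
E
```

```text
[0.60780953 0.01368235 0.05219421] [-9.00096919e+01  2.79088538e-03 -7.71896701e+01] [0.97889215 1.11399435 0.48146678] 2.2719008762421937e-05 [-203.1   -0.5]
```

View pics/w8.png

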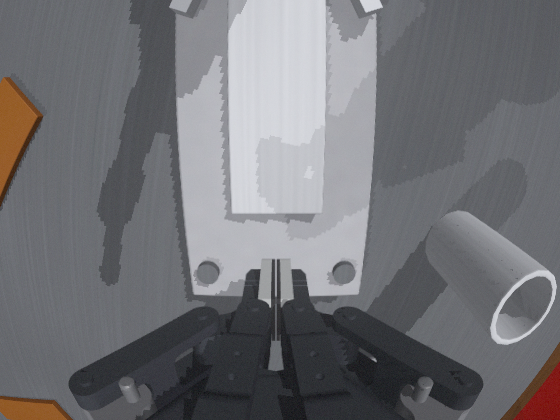

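```bash
python3 - <<'E'
from h import *
for u,v in [(232,213),(322,213)]: print(jig(wray('w8',u,v,.028)))
print('bed end',[jig(wray('w8',u,v,.02)) for u,v in [(194,295),(358,295)]])
E
```

```text
[-177.8   25. ]
[-177.7  -24.6]
bed end [array([-238.2,   54.6]), array([-238. ,  -53.5])]
```

>>> carry_out:
  plan:
    - {"offset": [0, 0, -20], "yaw": 0}
    - {"offset": [0, 0, -9], "yaw": 0}
    - {"offset": [0, 0, 0], "yaw": 0}
    - {"offset": [-2.2, 9.8, 0], "yaw": 0}
    - {"offset": [-1.1, 4.9, 0], "yaw": 0}
    - {"offset": [-1.1, 4.9, 0], "yaw": 0}
    - {"offset": [-1.1, 4.9, 0], "yaw": 0}
    - {"offset": [-1.1, 4.9, 0], "yaw": 0}
    - {"offset": [-1.1, 4.9, 0], "yaw": 0}
    - {"offset": [0, 0, 0], "yaw": 0}

```text
time: 9.12
position: [0.6002, 0.0486, 0.0236]
orientation: [-90.0, 0.0, -77.2]
contact_force: [-0.3, -0.3, 0.8]
width: -0.0004
```

```bash
python3 - <<'E'
from h import *
snap('wrist','w9'); s=manip.state(); print(s['position'],s['orientation'],s['contact_force'],s['width'],jig(s['position']))
E
```

```text
[0.60020104 0.04831698 0.02353516] [-8.99815199e+01  1.53668288e-02 -7.71906025e+01] [-0.21376499 -0.08065361 -0.17501264] 2.0670597729273826e-05 [-167.7   -0.7]
```

View pics/w9.png

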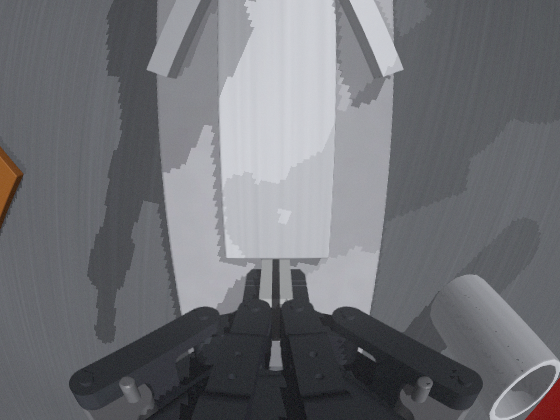

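>>> carry_out:
  plan:
    - {"offset": [-0.9, 3.9, 0], "yaw": 0}
    - {"offset": [-0.9, 3.9, 0], "yaw": 0}
    - {"offset": [0, 0, 0], "yaw": 0}

```text
time: 9.42
position: [0.5985, 0.0558, 0.0234]
orientation: [-90.0, -0.0, -77.2]
contact_force: [0.4, -1.1, 0.2]
width: 0.0002
```

```bash
python3 - <<'E'
from h import *
for u,v in [(227,258),(328,258)]: print(jig(wray('w9',u,v,.028)))
E
```

```text
[-155.    24.1]
[-155.   -24.8]
```

>>> carry_out:
  plan:
    - {"offset": [-0.45, 1.95, 0], "yaw": 0}
    - {"offset": [-0.45, 1.95, 0], "yaw": 0}
    - {"offset": [0, 0, 0], "yaw": 0}

```text
time: 9.67
position: [0.5976, 0.0594, 0.0234]
orientation: [-90.0, -0.0, -77.2]
contact_force: [0.2, -1.8, 0.9]
width: 0.0004
```

>>> carry_out:
  plan:
    - {"offset": [-0.25, 1, 0], "yaw": 0}
    - {"offset": [-0.25, 1, 0], "yaw": 0}
    - {"offset": [0, 0, 0], "yaw": 0}

```text
time: 9.92
position: [0.5974, 0.0604, 0.0234]
orientation: [-90.0, -0.1, -77.2]
contact_force: [0.9, -8.8, 2.5]
width: 0.0003
```

>>> carry_out:
  plan:
    - {"offset": [-0.25, 1, 0], "yaw": 0}
    - {"offset": [0, 0, 0], "yaw": 0}
    - {"offset": [0, 0, 0], "yaw": 0}

```text
time: 10.17
position: [0.5973, 0.0606, 0.0234]
orientation: [-90.0, -0.1, -77.2]
contact_force: [3.1, -13.4, 1.3]
width: -0.0
```

```bash
python3 - <<'E'
from h import *
snap('wrist','w10'); s=manip.state(); print(s['position'],s['contact_force'],jig(s['position']))
snap('scene','scene10');crop('scene10',280,100,440,260,4.5,'s10')
E
```

```text
[0.59734736 0.06055069 0.02343379] [  2.47512153 -13.24931427   0.58331194] [-155.1   -0.6]
```

View pics/w10.png

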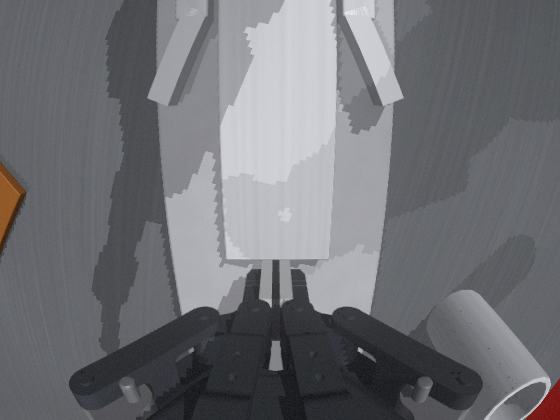

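View pics/s10.png

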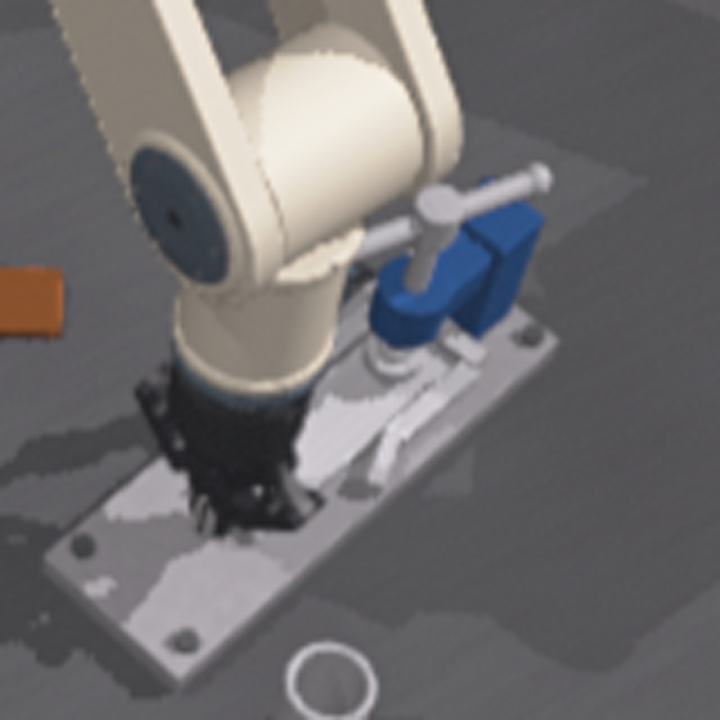

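```bash
python3 - <<'E'
from h import *
for u,v in [(226,259),(328,259)]: print('tail',jig(wray('w10',u,v,.028)))
for u,v in [(148,97),(170,104),(403,70),(383,104),(402,97)]: print('flare',jig(wray('w10',u,v,.034)))
for u,v in [(206,14),(346,14)]: print('bend',jig(wray('w10',u,v,.034)))
crop('w10',140,0,420,130,2.8,'w10c')
E
```

```text
tail [-143.2   24.7]
tail [-143.2  -24.6]
flare [-65.9  54.4]
flare [-69.6  44.6]
flare [-54.  -52.2]
flare [-69.4 -43.6]
flare [-65.7 -52.1]
bend [-32.4  29.1]
bend [-32.3 -27.5]
```

View pics/w10c.png

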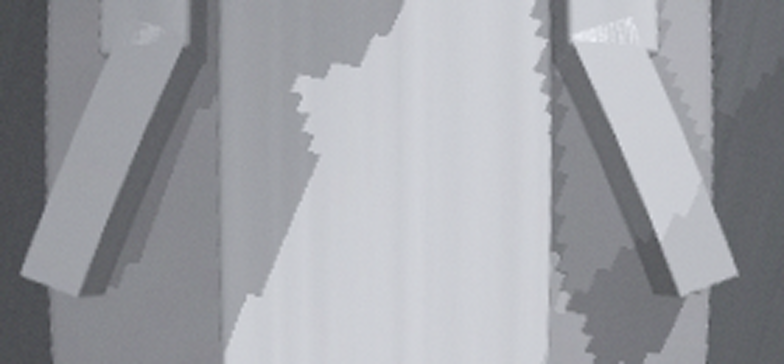

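>>> carry_out:
  plan:
    - {"offset": [2.2, -9.8, 0], "yaw": 0}
    - {"offset": [0, 0, 38], "yaw": 0}
    - {"offset": [0, 0, 38], "yaw": 0}
    - {"offset": [0, 0, 38], "yaw": 0}
    - {"offset": [0, 0, 38], "yaw": 0}
    - {"offset": [0, 0, 38], "yaw": 0}
    - {"offset": [0, 0, 37], "yaw": 0}
    - {"offset": [-5, 35.5, 0], "yaw": 0}
    - {"offset": [-5, 35.5, 0], "yaw": 0}
    - {"offset": [-5, 35.5, 0], "yaw": 0}
    - {"offset": [0, 0, 0], "yaw": 0}

```text
time: 11.18
position: [0.5828, 0.1642, 0.2504]
orientation: [-90.0, 0.2, -77.1]
contact_force: [-0.0, -0.8, 0.5]
width: -0.0001
```

```bash
python3 - <<'E'
from h import *
snap('wrist','w11'); s=manip.state(); print(s['position'],s['contact_force'],s['orientation'])
snap('scene','scene11');crop('scene11',280,60,440,220,4.5,'s11')
E
```

```text
[0.58304103 0.16181515 0.25010289] [ 1.10459657 -0.48536363  1.05396218] [-9.00316792e+01  8.26127902e-02 -7.70203976e+01]
```

View pics/w11.png

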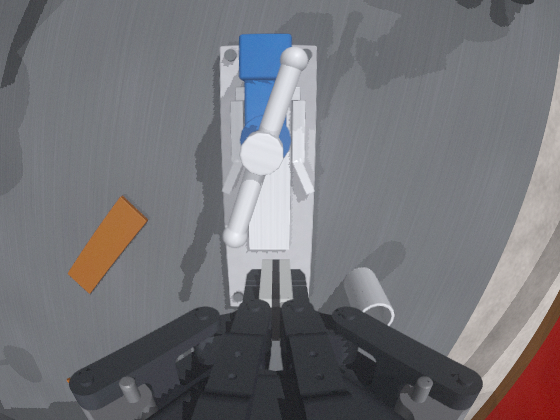

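View pics/s11.png

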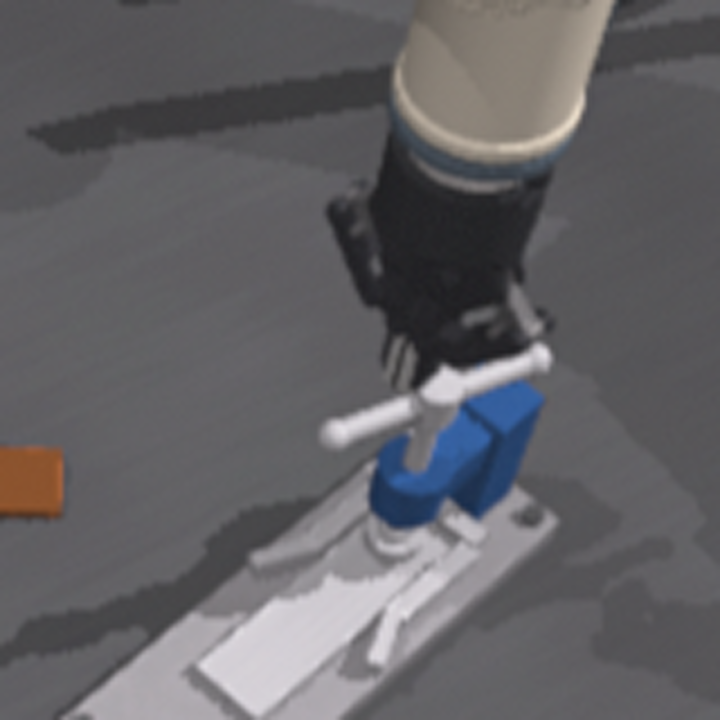

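```bash
python3 - <<'E'
from h import *
print('ends',wray('w11',294,58,.178),wray('w11',235,238,.178),'hub',wray('w11',262,152,.192))
Q=cloud('top0')
for fn,pts in (('top0',[(172,186),(171,186),(173,187),(172,185)]),('scene0',[(377,145),(378,145),(376,146)])):
    Q=cloud(fn); print([Q[v,u,2].round(4) for u,v in pts])
E
```

```text
ends [0.5673 0.2781 0.178 ] [0.5551 0.1465 0.178 ] hub [0.5611 0.2143 0.192 ]
[np.float64(0.1959), np.float64(0.1934), np.float64(0.1952), np.float64(0.1924)]
[np.float64(0.1935), np.float64(0.1906), np.float64(0.194)]
```

```bash
python3 - <<'E'
from h import *
Z=load('w11'); d=Z['d']; vf,cx,cy=Z['p']; f=210/np.tan(np.radians(vf/2)); W=Z['W'];R=W[:3,:3];C=-R.T@W[:3,3]
for u,v in [(265,262),(285,262),(252,275),(302,275),(205,315),(347,315),(250,310),(85,380),(150,350),(235,355),(275,300)]:
    a=np.array([u-cx,v-cy]); r=np.hypot(*a); t=r/f; a=a/r
    z=d[v,u]; p=np.array([a[0]*np.tan(t)*z,a[1]*np.tan(t)*z,z]); w=R.T@p+C
    e=w-np.array([.583,.162,.250]); y=np.radians(-77.1); 
    print((u,v),'alongx %.0f jaw %.0f up %.0f'%(1000*(e[0]*np.cos(y)+e[1]*np.sin(y)),1000*(-e[0]*np.sin(y)+e[1]*np.cos(y)),1000*e[2]))
E
```

```text
(265, 262) alongx -14 jaw -6 up 8
(285, 262) alongx -14 jaw 3 up 8
(252, 275) alongx -10 jaw -12 up 13
(302, 275) alongx -10 jaw 11 up 13
(205, 315) alongx -17 jaw -26 up 54
(347, 315) alongx -17 jaw 24 up 54
(250, 310) alongx -16 jaw -10 up 48
(85, 380) alongx -16 jaw -56 up 90
(150, 350) alongx -16 jaw -40 up 73
(235, 355) alongx -19 jaw -13 up 75
(275, 300) alongx -14 jaw -1 up 39
```

>>> carry_out:
  plan:
    - {"offset": [2, -3, -30], "yaw": 0}
    - {"offset": [0, 0, -35], "yaw": 0}
    - {"offset": [0, 0, -20], "yaw": 0}
    - {"offset": [0, 0, -8], "yaw": 0}
    - {"offset": [0, 0, 0], "yaw": 0}

```text
time: 11.7
position: [0.5847, 0.1546, 0.1551]
orientation: [-90.3, -0.0, -77.3]
contact_force: [-0.3, 0.0, 0.5]
width: -0.0002
```

```bash
python3 - <<'E'
from h import *
s=manip.state(); print(s['position'],s['contact_force'])
R=57;th=293; p=np.array([23,-54.]); 
for i in range(32):
    th-=12; q=R*np.array([np.cos(np.radians(th)),np.sin(np.radians(th))]).round(4); q=q.round(1); print(i,th,(q-p).round(1).tolist(),(562+q[0]).round(1),(213+q[1]).round(1)); p=q
E
```

```text
[0.58468879 0.15457805 0.15507666] [-0.28644515  0.03244456  0.45955237]
0 281 [-12.1, -2.0] 572.9 157.0
1 269 [-11.9, -1.0] 561.0 156.0
2 257 [-11.8, 1.5] 549.2 157.5
3 245 [-11.3, 3.8] 537.9 161.3
4 233 [-10.2, 6.2] 527.7 167.5
5 221 [-8.7, 8.1] 519.0 175.6
6 209 [-6.9, 9.8] 512.1 185.4
7 197 [-4.6, 10.9] 507.5 196.3
8 185 [-2.3, 11.7] 505.2 208.0
9 173 [0.2, 11.9] 505.4 219.9
10 161 [2.7, 11.7] 508.1 231.6
11 149 [5.0, 10.8] 513.1 242.4
12 137 [7.2, 9.5] 520.3 251.9
13 125 [9.0, 7.8] 529.3 259.7
14 113 [10.4, 5.8] 539.7 265.5
15 101 [11.4, 3.5] 551.1 269.0
16 89 [11.9, 1.0] 563.0 270.0
17 77 [11.8, -1.5] 574.8 268.5
18 65 [11.3, -3.8] 586.1 264.7
19 53 [10.2, -6.2] 596.3 258.5
20 41 [8.7, -8.1] 605.0 250.4
21 29 [6.9, -9.8] 611.9 240.6
22 17 [4.6, -10.9] 616.5 229.7
23 5 [2.3, -11.7] 618.8 218.0
24 -7 [-0.2, -11.9] 618.6 206.1
25 -19 [-2.7, -11.7] 615.9 194.4
26 -31 [-5.0, -10.8] 610.9 183.6
27 -43 [-7.2, -9.5] 603.7 174.1
28 -55 [-9.0, -7.8] 594.7 166.3
29 -67 [-10.4, -5.8] 584.3 160.5
30 -79 [-11.4, -3.5] 572.9 157.0
31 -91 [-11.9, -1.0] 561.0 156.0
```

>>> carry_out:
  plan:
    - {"offset": [-12, 1, 0], "yaw": 0}
    - {"offset": [-12, -1, 0], "yaw": 0}
    - {"offset": [-11.8, 1.5, 0], "yaw": 0}
    - {"offset": [-11.3, 3.8, 0], "yaw": 0}
    - {"offset": [-10.2, 6.2, 0], "yaw": 0}
    - {"offset": [0, 0, 0], "yaw": 0}

```text
time: 12.2
position: [0.5302, 0.1679, 0.1596]
orientation: [-89.7, 0.0, -77.2]
contact_force: [5.3, -1.2, -1.1]
width: 0.0004
```

```bash
python3 - <<'E'
from h import *
snap('wrist','w12'); s=manip.state(); print(s['position'],s['contact_force'],s['joint_positions'])
snap('scene','scene12');crop('scene12',280,60,440,220,4.5,'s12')
E
```

```text
[0.53084127 0.16772357 0.15966034] [ 3.80455416 -1.17891206  0.47457322] [ 1.73969696e+01  1.86844387e+01  1.06063851e+02 -3.37365627e-02
  5.49328719e+01  4.62045570e+00]
```

View pics/w12.png

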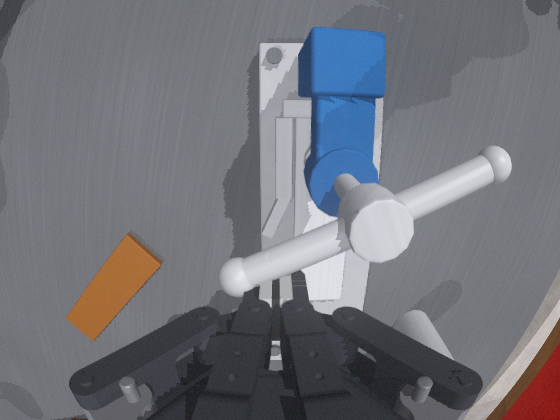

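View pics/s12.png

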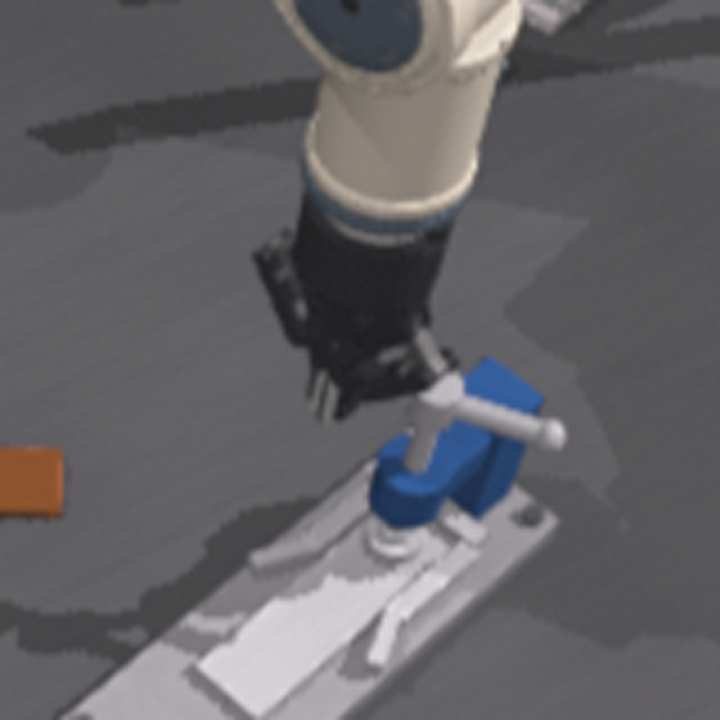

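>>> carry_out:
  plan:
    - {"offset": [-8.7, 8.1, -1], "yaw": 0}
    - {"offset": [-6.9, 9.8, -1], "yaw": 0}
    - {"offset": [-4.6, 10.9, -1], "yaw": 0}
    - {"offset": [-2.3, 11.7, 0], "yaw": 0}
    - {"offset": [0.2, 11.9, 0], "yaw": 0}
    - {"offset": [2.7, 11.7, -1], "yaw": 0}
    - {"offset": [5, 10.8, 0], "yaw": 0}
    - {"offset": [7.2, 9.5, 0], "yaw": 0}
    - {"offset": [9, 7.8, 0], "yaw": 0}
    - {"offset": [0, 0, 0], "yaw": 0}

```text
time: 13.13
position: [0.5314, 0.2597, 0.1543]
orientation: [-90.0, -0.0, -77.2]
contact_force: [-3.5, -2.9, 1.7]
width: -0.0
```

```bash
python3 - <<'E'
from h import *
snap('wrist','w13'); s=manip.state(); print(s['position'],s['contact_force'],s['joint_positions'])
snap('scene','scene13');crop('scene13',280,60,440,220,4.5,'s13')
E
```

```text
[0.53071297 0.25935657 0.15412903] [-2.78934856 -3.06043764  2.02400876] [ 2.59047257e+01  2.20084680e+01  1.01834446e+02 -1.18477468e-02
  5.61850390e+01  1.31344418e+01]
```

View pics/w13.png

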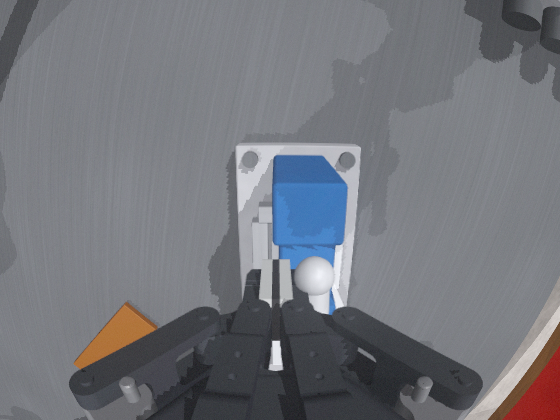

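View pics/s13.png

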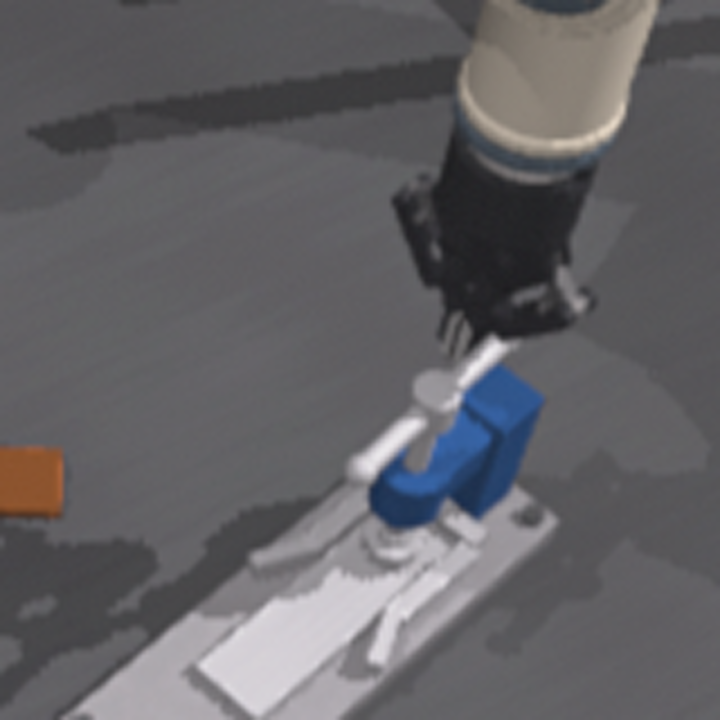

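>>> carry_out:
  plan:
    - {"offset": [10.4, 5.8, -1], "yaw": 0}
    - {"offset": [11.4, 3.5, -1], "yaw": 0}
    - {"offset": [11.9, 1.0, 0], "yaw": 0}
    - {"offset": [11.8, -1.5, -1], "yaw": 0}
    - {"offset": [11.3, -3.8, 0], "yaw": 0}
    - {"offset": [10.2, -6.2, -1], "yaw": 0}
    - {"offset": [8.7, -8.1, 0], "yaw": 0}
    - {"offset": [6.9, -9.8, 0], "yaw": 0}
    - {"offset": [4.6, -10.9, 0], "yaw": 0}
    - {"offset": [0, 0, 0], "yaw": 0}

```text
time: 14.07
position: [0.617, 0.2287, 0.1493]
orientation: [-90.1, 0.1, -77.3]
contact_force: [-3.5, 3.8, 1.2]
width: -0.0001
```

```bash
python3 - <<'E'
from h import *
snap('wrist','w14'); s=manip.state(); print(s['position'],s['contact_force'],s['joint_positions'])
snap('scene','scene14');crop('scene14',280,60,440,220,4.5,'s14')
E
```

```text
[0.61709284 0.22936405 0.14955965] [-2.6685257   4.2830069   0.09161647] [20.21009362 27.76366623 93.19435739  0.1090722  59.05707593  7.47865934]
```

View pics/w14.png

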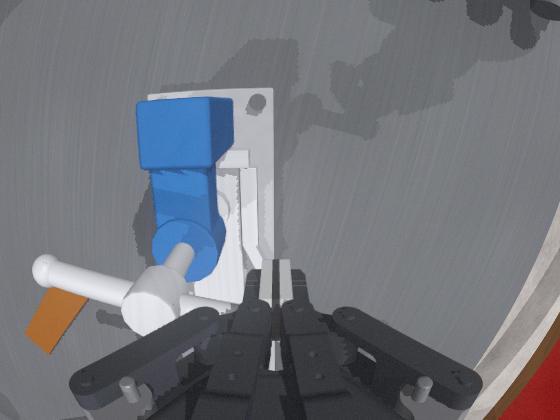

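View pics/s14.png

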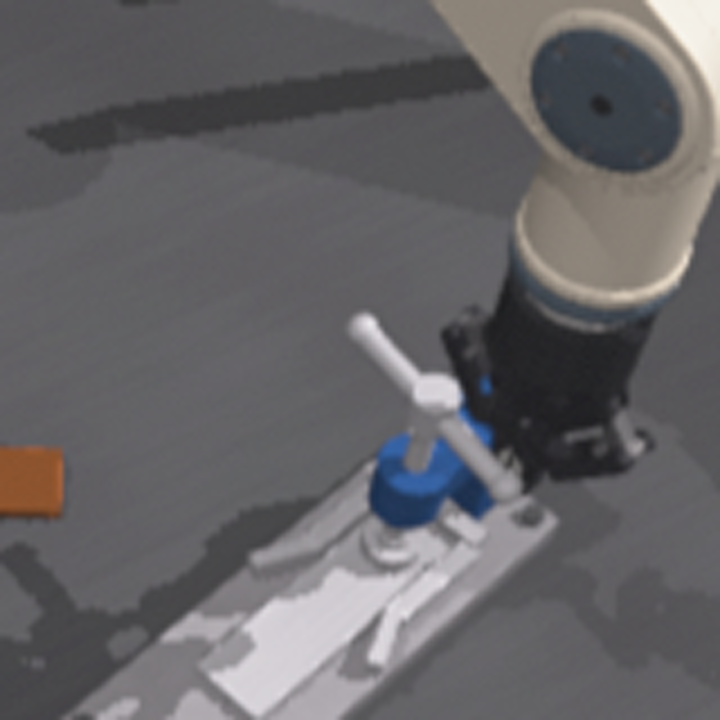

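>>> carry_out:
  plan:
    - {"offset": [2.3, -11.7, 0], "yaw": 0}
    - {"offset": [0, 0, 0], "yaw": 0}

```text
time: 14.33
position: [0.6195, 0.2178, 0.1497]
orientation: [-90.0, 0.1, -77.3]
contact_force: [-2.4, 4.3, 1.2]
width: 0.0001
```

>>> carry_out:
  plan:
    - {"offset": [-0.2, -11.9, -1], "yaw": 0}
    - {"offset": [0, 0, 0], "yaw": 0}

```text
time: 14.5
position: [0.6196, 0.2061, 0.1488]
orientation: [-89.9, 0.1, -77.3]
contact_force: [-1.9, 5.3, 2.3]
width: 0.0001
```

>>> carry_out:
  plan:
    - {"offset": [-2.7, -11.7, 0], "yaw": 0}
    - {"offset": [0, 0, 0], "yaw": 0}

```text
time: 14.67
position: [0.6171, 0.1946, 0.149]
orientation: [-89.9, 0.1, -77.3]
contact_force: [-0.7, 5.3, 0.7]
width: -0.0001
```

Handle has turned about 305° (5.3 rad) and the force is still at the free level.

>>> carry_out:
  plan:
    - {"offset": [-5, -10.8, -1], "yaw": 0}
    - {"offset": [0, 0, 0], "yaw": 0}

```text
time: 14.83
position: [0.6124, 0.1838, 0.1482]
orientation: [-89.8, 0.0, -77.2]
contact_force: [0.9, 4.3, 1.0]
width: 0.0003
```

>>> carry_out:
  plan:
    - {"offset": [-3.4, -4.9, 0], "yaw": 0}
    - {"offset": [0, 0, 0], "yaw": 0}

```text
time: 15.0
position: [0.6093, 0.1795, 0.1481]
orientation: [-89.8, 0.0, -77.2]
contact_force: [1.2, 7.2, -0.5]
width: -0.0001
```

>>> carry_out:
  plan:
    - {"offset": [-3.8, -4.6, 0], "yaw": 0}
    - {"offset": [0, 0, 0], "yaw": 0}

```text
time: 15.17
position: [0.6058, 0.1752, 0.1483]
orientation: [-89.8, 0.1, -77.2]
contact_force: [2.6, 6.4, 1.0]
width: -0.0003
```

```bash
python3 - <<'E'
from h import *
snap('wrist','w15'); s=manip.state(); print(s['position'],s['contact_force'],s['joint_positions'])
snap('scene','scene15');crop('scene15',280,60,440,220,4.5,'s15')
E
```

```text
[0.60612023 0.17540007 0.14832024] [2.58940423 6.4261945  0.71169588] [1.59774711e+01 2.55207220e+01 9.70874576e+01 5.65304893e-02
 5.71633747e+01 3.19253747e+00]
```

View pics/w15.png

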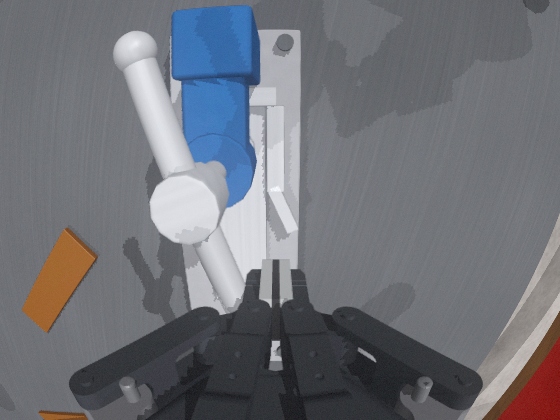

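View pics/s15.png

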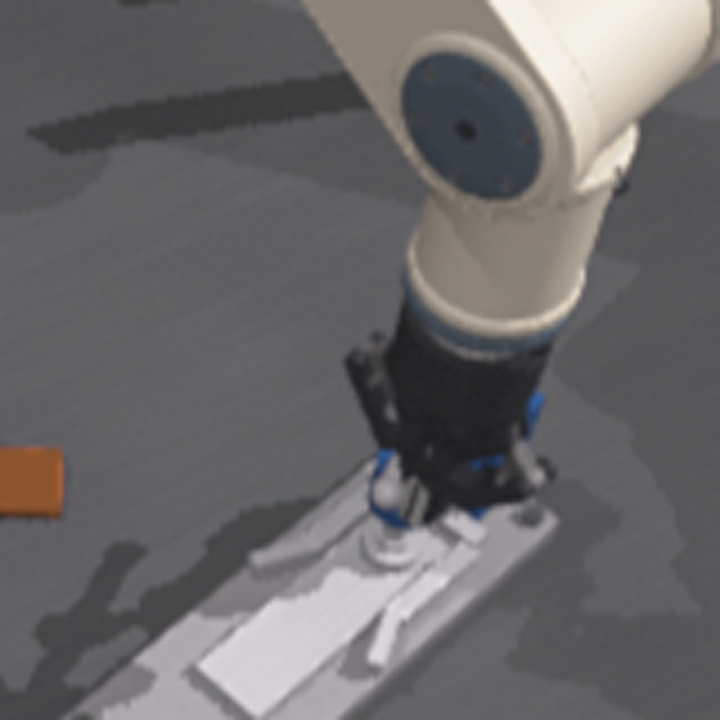

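```bash
cat >>h.py <<'E'
def hang(fn,u,v,z=.169):
    p=wray(fn,u,v,z); e=(p[:2]-np.array([.562,.213]))*1000; return p,np.hypot(*e).round(1),np.degrees(np.arctan2(e[1],e[0])).round(1)
E
python3 - <<'E'
from h import *
print(hang('w15',136,50)); print(hang('w14',46,271,.171),hang('w12',494,163,.176),hang('w11',294,58,.178))
crop('scene15',340,160,400,200,12,'s15p')
E
```

```text
(array([0.5275, 0.2686, 0.169 ]), np.float64(65.4), np.float64(121.8))
(array([0.4958, 0.2102, 0.171 ]), np.float64(66.3), np.float64(-177.6)) (array([0.6139, 0.2527, 0.176 ]), np.float64(65.3), np.float64(37.4)) (array([0.5673, 0.2781, 0.178 ]), np.float64(65.3), np.float64(85.3))
```

View pics/s15p.png

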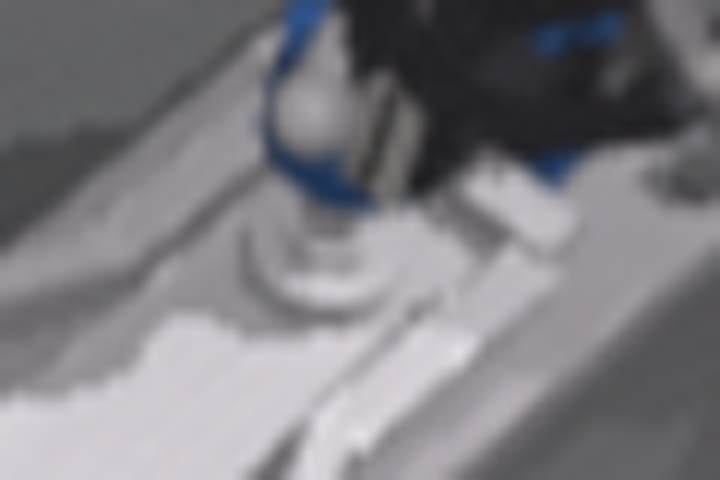

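>>> carry_out:
  plan:
    - {"offset": [-4.2, -4.2, 0], "yaw": 0}
    - {"offset": [0, 0, 0], "yaw": 0}
    - {"offset": [0, 0, 0], "yaw": 0}

```text
time: 15.52
position: [0.6025, 0.1715, 0.1486]
orientation: [-89.7, 0.1, -77.2]
contact_force: [3.6, 7.3, 1.1]
width: 0.0002
```

>>> carry_out:
  plan:
    - {"offset": [-4.6, -3.7, 0], "yaw": 0}
    - {"offset": [0, 0, 0], "yaw": 0}
    - {"offset": [0, 0, 0], "yaw": 0}

```text
time: 15.77
position: [0.5983, 0.1679, 0.1488]
orientation: [-89.7, 0.1, -77.2]
contact_force: [4.7, 8.6, 0.8]
width: -0.0002
```

>>> carry_out:
  plan:
    - {"offset": [-5, -3.1, 0], "yaw": 0}
    - {"offset": [0, 0, 0], "yaw": 0}
    - {"offset": [0, 0, 0], "yaw": 0}

```text
time: 16.02
position: [0.5939, 0.1649, 0.149]
orientation: [-89.6, 0.1, -77.2]
contact_force: [6.9, 7.8, 0.3]
width: 0.0
```

>>> carry_out:
  plan:
    - {"offset": [-5.3, -2.6, 0], "yaw": 0}
    - {"offset": [0, 0, 0], "yaw": 0}
    - {"offset": [0, 0, 0], "yaw": 0}

```text
time: 16.27
position: [0.5893, 0.1624, 0.1491]
orientation: [-89.5, 0.1, -77.2]
contact_force: [8.2, 7.7, -0.6]
width: 0.0002
```

```bash
python3 - <<'E'
from h import *
snap('wrist','w16'); s=manip.state(); print(s['position'],s['contact_force'])
E
```

```text
[0.58929227 0.16244066 0.14907111] [ 8.48917053  7.90796263 -0.28314166]
```

View pics/w16.png

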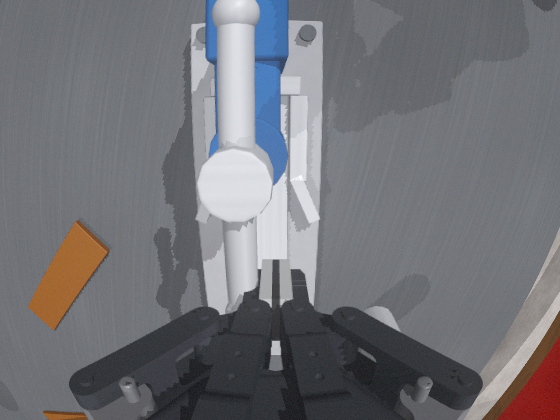

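```bash
python3 - <<'E'
from h import *
print(hang('w16',236,10,.168))
E
```

```text
(array([0.5464, 0.2771, 0.168 ]), np.float64(66.0), np.float64(103.7))
```

>>> carry_out:
  plan:
    - {"offset": [-5.5, -2, 0], "yaw": 0}
    - {"offset": [0, 0, 0], "yaw": 0}
    - {"offset": [0, 0, 0], "yaw": 0}

```text
time: 16.57
position: [0.5843, 0.1607, 0.149]
orientation: [-89.4, 0.1, -77.2]
contact_force: [11.2, 10.8, -3.3]
width: 0.0002
```

>>> carry_out:
  plan:
    - {"offset": [-5.7, -1.3, 0], "yaw": 0}
    - {"offset": [0, 0, 0], "yaw": 0}
    - {"offset": [0, 0, 0], "yaw": 0}

```text
time: 16.82
position: [0.5792, 0.1595, 0.1492]
orientation: [-89.4, 0.1, -77.2]
contact_force: [12.3, 9.9, -4.4]
width: 0.0001
```

```bash
python3 - <<'E'
from h import *
snap('wrist','w17'); s=manip.state(); print(s['position'],s['contact_force'])
snap('top','top17');crop('top17',130,140,350,260,3.6,'t17')
E
```

```text
[0.57925708 0.1595024  0.14916054] [12.465932    8.88027233 -4.97073605]
```

View pics/w17.png

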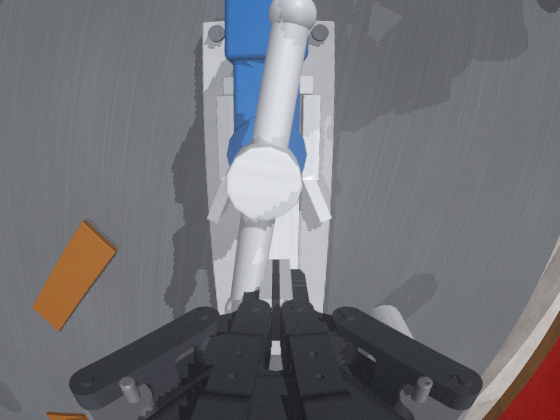

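```bash
python3 - <<'E'
from h import *
print(hang('w17',293,12,.168))
E
```

```text
(array([0.5574, 0.2778, 0.168 ]), np.float64(65.0), np.float64(94.1))
```

>>> carry_out:
  plan:
    - {"offset": [-5.8, -0.7, 0], "yaw": 0}
    - {"offset": [0, 0, 0], "yaw": 0}
    - {"offset": [0, 0, 0], "yaw": 0}

```text
time: 17.17
position: [0.574, 0.1588, 0.1493]
orientation: [-89.3, 0.1, -77.2]
contact_force: [15.0, 9.5, -6.6]
width: -0.0002
```

>>> carry_out:
  plan:
    - {"offset": [8, -2, 0], "yaw": 0}
    - {"offset": [8, -4, 0], "yaw": 0}
    - {"offset": [0, 0, 30], "yaw": 0}
    - {"offset": [0, 0, 40], "yaw": 0}
    - {"offset": [0, 0, 40], "yaw": 0}
    - {"offset": [0, -30, 20], "yaw": 0}
    - {"offset": [0, -40, 0], "yaw": 0}
    - {"offset": [0, -40, 0], "yaw": 0}
    - {"offset": [0, -40, 0], "yaw": 0}
    - {"offset": [0, 0, 0], "yaw": 0}

```text
time: 18.0
position: [0.5844, -0.0059, 0.2779]
orientation: [-90.0, -0.2, -77.4]
contact_force: [-0.3, -0.0, -0.8]
width: 0.0002
```

```bash
python3 - <<'E'
from h import *
snap('wrist','w18'); s=manip.state(); print(s['position'],s['contact_force'])
snap('scene','scene18');crop('scene18',320,120,420,220,7,'s18')
snap('top','top18')
E
```

```text
[ 0.58452079 -0.00317396  0.27768315] [-0.75026375 -0.0151938   0.14952381]
```

View pics/w18.png

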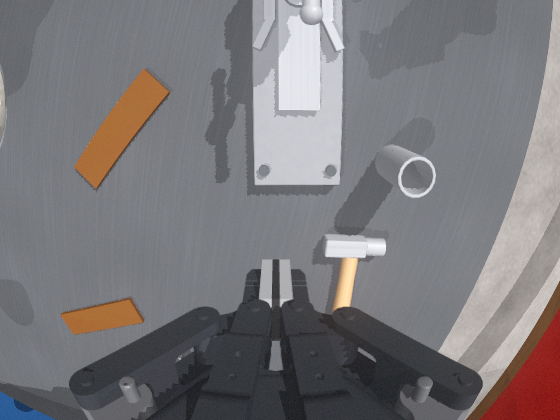

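View pics/s18.png

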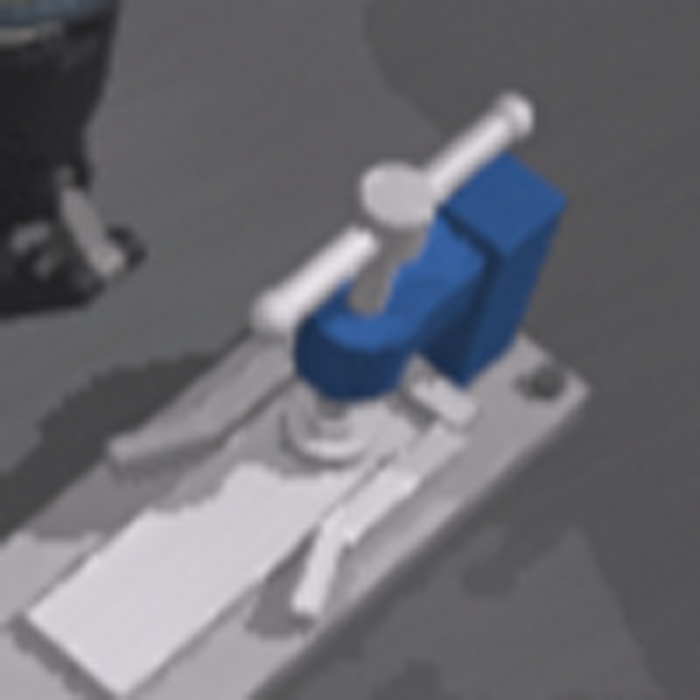

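View pics/scene18.png

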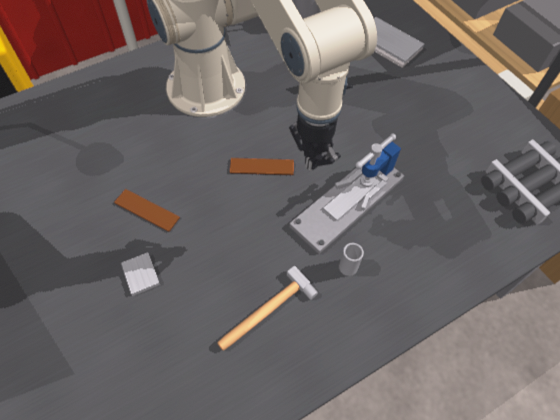

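```bash
python3 - <<'E'
from h import *
for z in (.166,.168,.170):
    a=ray('scene18',320+278/7,120+310/7,z);b=ray('scene18',320+515/7,120+115/7,z);e=b-a
    print(z,a,b,np.linalg.norm(e),np.degrees(np.arctan2(e[1],e[0])))
for u,v in [(279,110),(319,110)]: print('tail',jig(wray('w18',u,v,.028)))
print('bed end',[jig(wray('w18',u,v,.02)) for u,v in [(255,184),(340,184)]])
print(manip.state()['time'])
E
```

```text
0.166 [0.5753 0.1543 0.166 ] [0.5475 0.2799 0.166 ] 0.12863980721378587 102.48049761983012
0.168 [0.5764 0.1532 0.168 ] [0.5486 0.2786 0.168 ] 0.12844454056128662 102.49977759197023
0.17 [0.5774 0.1521 0.17  ] [0.5496 0.2772 0.17  ] 0.12815166795637112 102.52880770915154
tail [-143.2   23.9]
tail [-142.6  -24. ]
bed end [array([-236.8,   54.4]), array([-236.6,  -54.8])]
18.15
```

```bash
python3 - <<'E'
from h import *
print(hang('w18',312,12,.168))
crop('top18',130,140,270,240,5.6,'t18')
E
```

```text
(array([0.5759, 0.1526, 0.168 ]), np.float64(62.0), np.float64(-77.0))
```

View pics/t18.png

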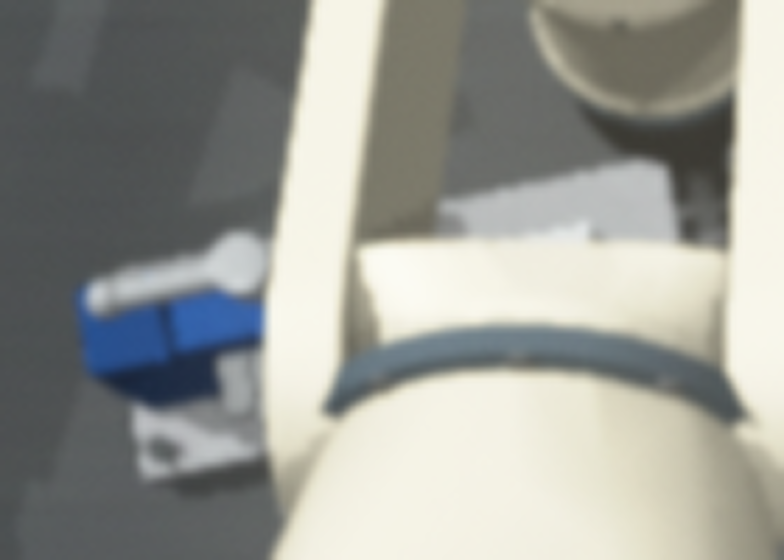

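>>> carry_out:
  plan:
    - {"offset": [6, 41, 0], "yaw": 0}
    - {"offset": [6, 41, 0], "yaw": 0}
    - {"offset": [6, 41, 0], "yaw": 0}
    - {"offset": [4, 41, 0], "yaw": 0}
    - {"offset": [0, 0, -40], "yaw": 0}
    - {"offset": [0, 0, -40], "yaw": 0}
    - {"offset": [0, 0, -40], "yaw": 0}
    - {"offset": [0, 0, -10], "yaw": 0}
    - {"offset": [0, 0, 0], "yaw": 0}

```text
time: 18.9
position: [0.604, 0.1652, 0.1441]
orientation: [-90.4, -0.0, -77.1]
contact_force: [-0.3, 0.0, 1.1]
width: 0.0001
```

>>> carry_out:
  plan:
    - {"offset": [-5, -1, 0], "yaw": 0}
    - {"offset": [-4, -1, 0], "yaw": 0}
    - {"offset": [0, 0, 0], "yaw": 0}

```text
time: 19.15
position: [0.5981, 0.1627, 0.1499]
orientation: [-89.8, 0.0, -77.2]
contact_force: [0.6, 0.2, 0.4]
width: -0.0001
```

>>> carry_out:
  plan:
    - {"offset": [-3, -0.8, 0], "yaw": 0}
    - {"offset": [0, 0, 0], "yaw": 0}

```text
time: 19.32
position: [0.5957, 0.1617, 0.1493]
orientation: [-89.8, 0.0, -77.2]
contact_force: [2.0, 0.4, 2.3]
width: -0.0
```

>>> carry_out:
  plan:
    - {"offset": [-3, -0.8, 0], "yaw": 0}
    - {"offset": [0, 0, 0], "yaw": 0}

```text
time: 19.48
position: [0.5934, 0.1611, 0.1489]
orientation: [-89.7, -0.0, -77.2]
contact_force: [6.8, 1.7, 5.2]
width: -0.0004
```

>>> carry_out:
  plan:
    - {"offset": [-3, -0.8, 0], "yaw": 0}
    - {"offset": [0, 0, 0], "yaw": 0}

```text
time: 19.65
position: [0.5913, 0.1606, 0.1491]
orientation: [-89.6, 0.0, -77.2]
contact_force: [9.3, 1.8, 3.4]
width: -0.0001
```

```bash
python3 - <<'E'
from h import *
snap('wrist','w19'); s=manip.state(); print(s['position'],s['contact_force'])
E
```

```text
[0.59145521 0.16060749 0.14910406] [9.26666599 0.95420757 4.08569128]
```

>>> carry_out:
  plan:
    - {"offset": [-3, -0.8, 0], "yaw": 0}
    - {"offset": [0, 0, 0], "yaw": 0}

```text
time: 19.87
position: [0.5886, 0.1598, 0.1491]
orientation: [-89.6, 0.0, -77.2]
contact_force: [9.5, 1.9, 2.2]
width: 0.0004
```

>>> carry_out:
  plan:
    - {"offset": [-3, -0.6, 0], "yaw": 0}
    - {"offset": [0, 0, 0], "yaw": 0}

```text
time: 20.03
position: [0.5857, 0.1592, 0.1492]
orientation: [-89.6, -0.0, -77.2]
contact_force: [9.3, 1.6, 2.7]
width: 0.0001
```

```bash
python3 - <<'E'
from h import *
snap('wrist','w20'); s=manip.state(); print(s['position'],s['contact_force'])
E
```

```text
[0.58587981 0.15928676 0.14916791] [8.85788942 1.62713813 3.1326859 ]
```

View pics/w19.png

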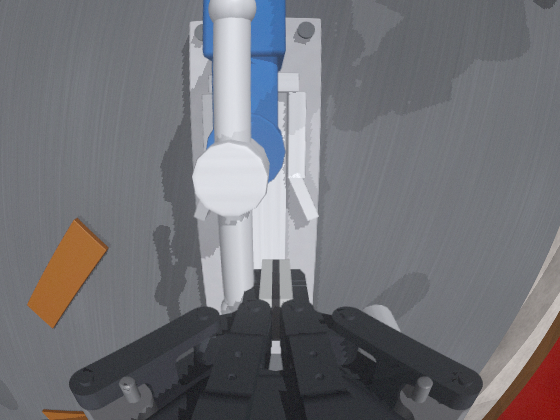

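View pics/w20.png

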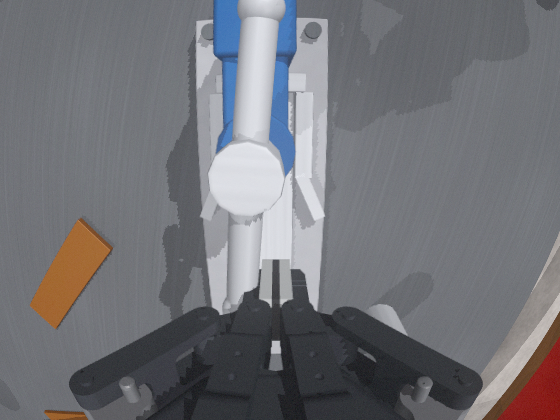

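>>> carry_out:
  plan:
    - {"offset": [-4, -0.6, 0], "yaw": 0}
    - {"offset": [-4, -0.4, 0], "yaw": 0}
    - {"offset": [-4, 0, 0], "yaw": 0}
    - {"offset": [0, 0, 0], "yaw": 0}

```text
time: 20.42
position: [0.5745, 0.1584, 0.1492]
orientation: [-89.4, -0.0, -77.2]
contact_force: [15.1, 2.0, -1.3]
width: -0.0002
```

```bash
python3 - <<'E'
from h import *
for f,u,v in (('w19',233,8),('w20',262,6)): print(hang(f,u,v,.168))
snap('wrist','w21'); s=manip.state(); print(s['position'],s['contact_force'])
E
```

```text
(array([0.5471, 0.2758, 0.168 ]), np.float64(64.5), np.float64(103.3))
(array([0.5521, 0.2773, 0.168 ]), np.float64(65.1), np.float64(98.8))
[0.57480228 0.15841683 0.14917856] [14.13318854  2.30756027 -1.10903324]
```

>>> carry_out:
  plan:
    - {"offset": [4, 0, 0], "yaw": 0}
    - {"offset": [0, 0, 0], "yaw": 0}

```text
time: 20.63
position: [0.578, 0.1582, 0.1489]
orientation: [-89.6, 0.0, -77.2]
contact_force: [8.8, 0.2, 3.4]
width: -0.0003
```

>>> carry_out:
  plan:
    - {"offset": [4, 0, 0], "yaw": 0}
    - {"offset": [4, 0, 0], "yaw": 0}
    - {"offset": [0, 0, 0], "yaw": 0}

```text
time: 20.88
position: [0.5836, 0.1578, 0.1478]
orientation: [-89.9, 0.0, -77.2]
contact_force: [3.0, 1.1, 2.5]
width: -0.0001
```

```bash
python3 - <<'E'
from h import *
snap('wrist','w22'); s=manip.state(); print(s['position'],s['contact_force'])
E
```

```text
[0.58322686 0.15771057 0.14764849] [ 3.79588584 -0.1402299   3.46170016]
```

View pics/w21.png

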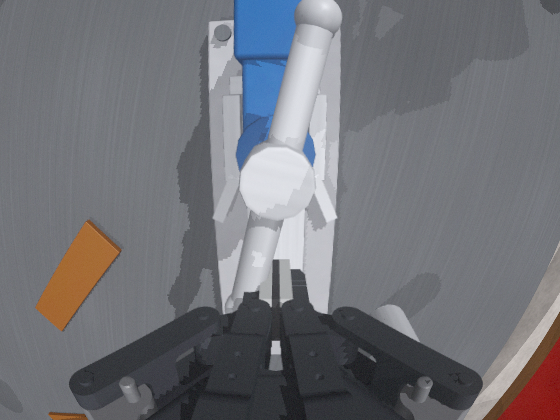

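View pics/w22.png

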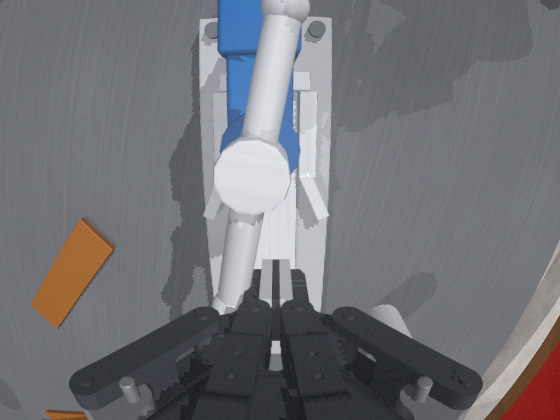

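>>> carry_out:
  plan:
    - {"offset": [1, 0, 0], "yaw": 0}
    - {"offset": [1, 0, 0], "yaw": 0}
    - {"offset": [1, 0, 0], "yaw": 0}
    - {"offset": [1, 0, 0], "yaw": 0}
    - {"offset": [0, 0, 0], "yaw": 0}

```text
time: 21.35
position: [0.5863, 0.1576, 0.147]
orientation: [-90.0, 0.0, -77.2]
contact_force: [1.8, 0.8, 1.7]
width: -0.0001
```

>>> carry_out:
  plan:
    - {"offset": [1, 0, 0], "yaw": 0}
    - {"offset": [1, 0, 0], "yaw": 0}
    - {"offset": [1, 0, 0], "yaw": 0}
    - {"offset": [1, 0, 0], "yaw": 0}
    - {"offset": [0, 0, 0], "yaw": 0}

```text
time: 21.77
position: [0.5905, 0.1576, 0.1471]
orientation: [-90.0, 0.0, -77.2]
contact_force: [1.6, 1.7, 0.1]
width: -0.0
```

>>> carry_out:
  plan:
    - {"offset": [1, 0, 0], "yaw": 0}
    - {"offset": [1, 0, 0], "yaw": 0}
    - {"offset": [1, 0, 0], "yaw": 0}
    - {"offset": [1, 0, 0], "yaw": 0}
    - {"offset": [0, 0, 0], "yaw": 0}

```text
time: 22.18
position: [0.5947, 0.1576, 0.1472]
orientation: [-90.0, -0.0, -77.2]
contact_force: [0.1, 1.3, -0.0]
width: 0.0
```

```bash
python3 - <<'E'
from h import *
snap('wrist','w23'); s=manip.state(); print(s['position'],s['contact_force'])
E
```

```text
[0.59458416 0.15755924 0.14720782] [ 0.27952491  0.23797856 -0.51238923]
```

View pics/w23.png

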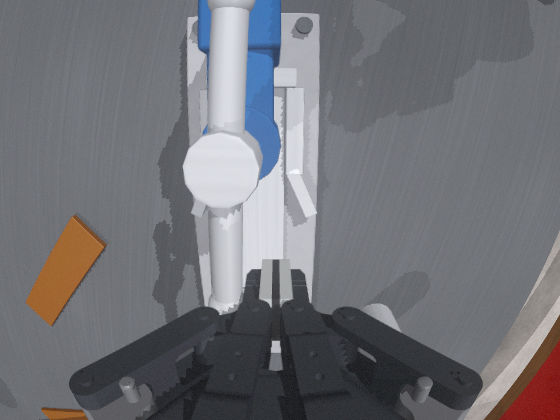

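```bash
python3 - <<'E'
from h import *
print(hang('w23',230,1,.168))
E
```

```text
(array([0.5492, 0.275 , 0.168 ]), np.float64(63.3), np.float64(101.7))
```

>>> carry_out:
  plan:
    - {"offset": [6, 0, 0], "yaw": 0}
    - {"offset": [4, 0, 0], "yaw": 0}
    - {"offset": [0, 0, 40], "yaw": 0}
    - {"offset": [0, 0, 40], "yaw": 0}
    - {"offset": [0, 0, 40], "yaw": 0}
    - {"offset": [0, -40, 0], "yaw": 0}
    - {"offset": [0, -40, 0], "yaw": 0}
    - {"offset": [0, -40, 0], "yaw": 0}
    - {"offset": [0, -40, 0], "yaw": 0}
    - {"offset": [0, 0, 0], "yaw": 0}

```text
time: 23.07
position: [0.6046, -0.0086, 0.2675]
orientation: [-90.0, -0.2, -77.4]
contact_force: [-0.3, 0.8, 0.3]
width: -0.0003
```

```bash
python3 - <<'E'
from h import *
snap('wrist','w24'); s=manip.state(); print(s['position'],s['contact_force'])
snap('scene','scene24');crop('scene24',320,120,420,220,7,'s24')
E
```

```text
[ 0.60473011 -0.00577453  0.26741969] [ 1.06559723  0.69847658 -0.81424129]
```

View pics/s24.png

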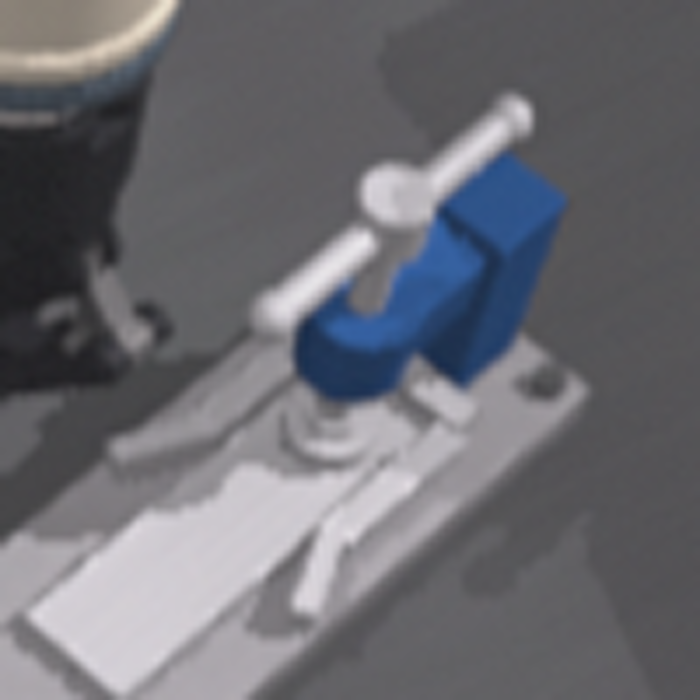

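View pics/w24.png

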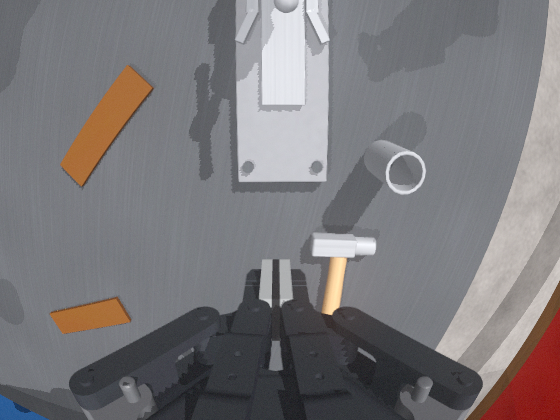

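```bash
python3 - <<'E'
from h import *
a=load('scene0')['im'].astype(int);b=load('scene24')['im'].astype(int)
for n,(x0,y0,x1,y1) in dict(hammer=(215,262,320,350),tube=(335,240,368,280),offcut=(118,250,162,298)).items():
    print(n,np.abs(a-b)[y0:y1,x0:x1].mean().round(2),(np.abs(a-b)[y0:y1,x0:x1].max(2)>60).mean().round(3))
for u,v in [(263,104),(305,104)]: print(jig(wray('w24',u,v,.028)))
print(manip.finish_job(), manip.state()['time'])
E
```

```text
hammer 4.29 0.019
tube 2.15 0.0
offcut 21.97 0.004
[-142.6   23.3]
[-142.4  -25.3]
the job is handed in; nothing more can be done
the job is handed in; nothing more can be done
```

The bar is clamped in the jig and the job is handed in, at about 23 s of the 72 s. I laid the grey bar on the bed and slid it into the guides. I then pushed its tail with closed fingers until it met the end stop at about 13 N. I wound the T-handle clockwise by pushing one end right round, about 6.2 rad.

**Bar position:** the tail measured at jig x -142.5 to -143 mm. My estimated jig frame reads about 2 to 3 mm high in x (the bed end at -240 reads -237 to -238), so this agrees with fully home at -145 mm. The last views showed it still centred between the guides.

**Clamp:**
- The push force on the handle rose from about 5 N turning freely to about 18 N at the end of the winding.
- When I let go, the screw sprang back about 13°. I pushed it on again and released it slowly, and it settled at the same angle both times, about 5.97 rad past its start.
- I take this as the pad pressing firmly and held by the screw's friction. It is not exactly the "stays where it is left" behaviour described, and I did not tug the bar to test the grip.

**Bystanders:** the hammer and tube look unchanged between the first and last pictures. The offcut area differs in brightness (mean difference 22 of 255). I put that down to the arm's shadow, since an earlier picture showed the offcut in the same place, but I did not check further.

**First grasp:** the fingers first closed on top of the bar at about 17 N, so I reopened, went 4 mm lower and gripped it properly. The robot ended clear of everything.

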